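# Uncover the hot tinning pot with the lid lifter

### The arm

A 6-joint arm with a two-finger parallel gripper is mounted at the origin on the work surface. World frame = base frame: x ahead of the robot, y to its left, z up, the work surface at z = 0. Lengths are in m, angles in rad, forces in N, time in s.
With the tool pointing down it reaches from about 0.375 to 0.9 m from the base axis. Payload 3.1 kg.
Tool frame: the origin (TCP) lies at the very end of the fingers, on their centre line; the grasp point (between the pads) lies 19 mm behind it (robot.hold_point_z is the z of the grasp point in the tool frame, in m); z points along the fingers, y is the direction in which the jaws open and shut (so a half turn about z gives the same grasp; the last joint's range is limited). The gripper opens to 87 mm and grips with 3 to 60 N. Pads are 19 mm wide; open, the fingers measure 117 mm over their backs; the gripper's body (75 mm by 190 mm) begins 51 mm behind the grasp point.
Start: joints at [-1.329, 0.527, 1.433, -0, 1.181, -0.178], TCP at [0.255, -0.57, 0.223] pointing down, gripper open.
Joint ranges: [-3.08, 3.08], [-0.75, 2.2], [0.22, 2.44], [-1.43, 4.57], [0, 2.65], [-2.85, 2.85]. Speed limits (rad/s): [2.79, 2.79, 3.14, 3.14, 3.14, 3.14].

### API

Orientations are given as a unit quaternion [x, y, z, w].
In Python, from rig import robot, viewer, spotter gives the robot as it stands.
- The arm moves only by the shell command python3 -m crank 'ROWS' [FORCE]. ROWS is text: rows parted by semicolons, each of 7 numbers parted by spaces: the turn, a rotation vector about the tool's x, y, z in units of 5 degrees (1.0 is 5 degrees), then the shift along the tool's x, y, z in units of 40 mm (1.0 is 40 mm), then the gripper's target within -1 to 1 (shut at 1, half-way at 0, fully open at -1). A call has 1 to 5 rows; each row shifts and turns the pose as measured when the row begins, along the tool's axes as they then stand; what a row does not reach is not made up. A row lasts 1/8 s, in which the tool goes at most 62.5 mm and 10.7 degrees, less where a joint would pass 70% of its speed; a pose out of reach is approached as far as the arm can. A call is refused whole if a number of a shift passes 1 or a number of a turn 1, either way. A call with a gripper value outside its range is refused whole. The fingers move at their own pace and stop on an object; FORCE is the grip in N (left out, the last holds). Time passes only in rows, so rows that do not move let the fingers close. It gives the time, the measured TCP pose, the force and the opening at its end, in the units of the state.
- robot.get_obs(): the state, without advancing time (a new reading comes with each control period).
- viewer.camera(name): name is "scene" or "top" or "wrist"; returns a dict with "img" (400x640x3 uint8, red, green, blue), "camera_matrix" (3x3 intrinsics, pixels), "xyz" and "attitude" of the camera in the world. Camera axes: x right, y down, z forward; pixel columns grow to the right and rows downward; lengths in m; the calibration is good to about 2 mm. The wrist camera is an equidistant fisheye: a pixel r from the principal point sees the ray r / f radians off the axis. A picture is of the moment at which its call begins. There is no depth.
- robot.hand_in(): hands the job in, once; it reports no verdict.
Trained networks look in a picture, given as the dict that the camera call returned (one of the last four; its "shot" number tells which), for a name from the list of things; names that differ only in an ending like _2 or _b are one class to them, and where a whole thing is asked for, a point or a joint stands for the part that bears it (a point fixed in the world has none). Each returns a list of dicts, best first, with "score" (0 to 1); they miss things now and then, are a little off and sometimes report something else, mostly with a low value. They report only what shows in the picture. A call takes as long as a camera call. They do not tell look-alikes from the thing itself.
- spotter.boxes_of(name, picture): "at" ([x, y, z] in m, in the coordinates of the camera as it stood for that picture, good to about 4 mm: the middle of the surface that is visible of it).
The state is a dict: "time": time; "q": joint angles; "joint_velocities": joint speeds; "joint_torque": joint torques, N m; "position": TCP position; "tool_rot": TCP orientation; "ft_force": force on the tool from outside, world axes, zero at the start; "moment": the same for the moment, N m; "grip_width": finger opening in m.
Only numpy, scipy, OpenCV 4.12 (cv2) and the standard library are available. Lean on these libraries where they do the work, as an engineer would, in place of code of your own. Each camera call takes 0.05 s, during which the arm holds its last target.

### The job

The lid on the tinning pot is hot: take the lid lifter from its rest, slide its tongue through the lid's loop handle, lift the lid off level and set it down gently, flat and centred, on the plate of the support stand. Draw the lifter out and hang it back in its rest. Only the lifter may touch the hot lid, never the gripper or arm, and do not touch the hot pot with them either; keep the lid level, never push or press hard on it, and leave everything else on the bench where it is.

Things in the scene. Friction and masses are not known exactly. Their poses are not given: they have to be found in the camera images.
- pot: Electric tinning pot, fixed to the bench: round grey body dia 124, 62 high, then a dark collar dia 100 up to the rim 82 above the bench; open mouth dia 82. A black control box 64 wide, 56 high projects to 81 from the axis on its own -x side, its knob to 94. Origin on the bench under its centre, z up.
- lid: Hot steel lid, loose, 0.25 to 0.45 kg: spigot disc dia 72, 6 high, below a flange dia 100, 5 thick, flat on top. Origin at the centre of the spigot's underside, z up; flange top at z 11. On the pot the flange lies on the rim, origin 76 above the bench; the spigot has 5 of side play. A fixed loop handle stands at its centre (see lid_loop).
- lid_loop (a point): Centre of the loop's opening on the lid, lid axes, 17.5 above the lid's origin. The loop is a flat strap bridge, open along the lid's x (both ways alike): opening 38 wide in y, 13 high above the flange top. Strap 16 wide in x, 3 thick, its underside 24 and its top 27 above the lid's origin. Feet with rivets reach y +-33, 3.5 high.
- lifter: Lid lifter, loose, 0.2 kg, 129 tall, starts hanging in its rest. A round shank dia 10 goes down from the middle of the T handle, cranks back and ends at x -17 (front face x -12) in a flat tongue pointing along +x: x -23 to 18, 22 wide, 6 thick, with a lip on x 13 to 18 (10 thick there). Origin under the tongue, straight below the handle, z up.
- lifter_handle (a point): Centre of the lifter's wooden T handle, 117 above the lifter's origin: bar 120 long in the lifter's y, 18 wide in x, 24 high.
- lifter_saddle (a point): Middle of the saddle, 6 above the lifter's origin: the flat top of the tongue between shank and lip (25 long), where the strap of the loop is carried, so that the load hangs straight below the handle. The lip keeps the strap from sliding off until the tongue is lowered 4 below the strap.
- lifter_rest: Blue rest, fixed: foot 90 x 130 x 6, two uprights at y +-47, 10 thick, 40 wide in x, 129 tall, with notches 28 wide in x, 12 deep, floor 117 above the bench, for the underside of the handle. Origin on the bench under its centre. The lifter's place: same x, y and axes (or half-turned), its origin 12 above the bench; lift straight up, put back straight down.
- stand: Support stand, fixed: dark round foot dia 110 with a sleeve; over it, centred, a white heat-proof plate dia 120, flat on top. Origin on the bench under its centre. The plate is clamped at a different height each time, its top 64 to 106 above the bench. That height is not reported: find it by touch or by eye.
- bottle: Bystander: closed drink bottle, dia 64, 200 tall; origin at its underside.
- glasses_case: Bystander: black spectacle case 62 x 165 x 36; origin at its underside.
- parts_tray: Bystander: white open parts tray 90 x 120 x 30; origin at its underside.
- solder_reel: Bystander: blue reel, dia 48, 36 tall, standing on its flange; origin at its underside.
- flux_jar: Bystander: small jar with red cap, dia 42, 42 tall; origin at its underside.
- screwdriver: Bystander: red-handled screwdriver, 170 long, lying; origin at its underside, at mid-length.
- terminal_block: Bystander: small block with red and blue terminals, 50 x 75 x 51 tall; origin at its underside.
There are look-alikes about, which are no part of the job. Leave any orange look-alike of the lifter alone.

How it is judged:
By the outcome, as a careful person would: the job done as asked, in the order asked, and still so for the second after the job is handed in, with the robot touching nothing.
It also fails if it takes over 72 s, if anything falls off the work surface, if the arm or the gripper's body presses on something with over 40 N, if the wrist force passes 120 N, or if a joint passes its speed limit or range.

## Working session

There is one attempt and no reset: what is moved stays moved. The work goes in short steps, Python scripts to look and compute and a shell command to move; the robot and the scene stay as the last step left them, time stands still between calls to the robot, and variables do not carry over. Pictures are saved under pics/ and viewed, and the job is handed in when it is done.

```bash
ls; mkdir -p pics; cat > h.py <<'E'
import numpy as np, cv2
from scipy.spatial.transform import Rotation as R
from rig import robot, viewer, spotter
def shot(n,fn=None):
    p=viewer.camera(n)
    if fn: cv2.imwrite('pics/'+fn,cv2.cvtColor(p['img'],cv2.COLOR_RGB2BGR))
    return p
def att(p):
    a=np.array(p['attitude']); return R.from_quat(a).as_matrix() if a.size==4 else a
def world(p,c): return att(p)@np.array(c)+np.array(p['xyz'])
def find(n,p,k=4):
    return [(round(d['score'],2),np.round(world(p,d['at']),4).tolist()) for d in spotter.boxes_of(n,p)[:k]]
E
python3 - <<'E'
from h import *
o=robot.get_obs(); print(o)
names="pot lid lid_loop lifter lifter_handle lifter_rest stand bottle glasses_case parts_tray solder_reel flux_jar screwdriver terminal_block".split()
for c in ['scene','top','wrist']:
    p=shot(c,c+'0.png'); print(c,p['camera_matrix'],p['xyz'],p['attitude'])
    if c!='wrist':
        for n in names: print(n,find(n,p))
E
```

```text
pics
{'time': 0.0, 'q': array([-1.32849377e+00,  5.28461027e-01,  1.43391795e+00,  7.04985842e-06,
        1.18138966e+00, -1.78510749e-01]), 'joint_velocities': array([ 8.93218544e-04,  1.21960341e-03, -8.40314022e-06, -1.40116904e-03,
       -3.56432941e-04,  6.35554931e-04]), 'joint_torque': array([-1.15659745e-04, -4.40040421e+01, -1.76592994e+01,  6.32997626e-02,
        5.81435440e-02, -1.61704470e-04]), 'position': array([ 0.25515656, -0.56973318,  0.22156982]), 'tool_rot': array([ 9.77945765e-01,  2.08856165e-01, -3.14388053e-05, -1.08754633e-03]), 'ft_force': array([-0.8696324 ,  0.234999  ,  0.77416173]), 'moment': array([-0.06175991,  0.01252356,  0.0176467 ]), 'grip_width': 0.08702667775868494}
scene [[366.12422776   0.         315.98756376]
 [  0.         366.12422776 201.81663557]
 [  0.           0.           1.        ]] [1.44392199 0.23308244 0.82708047] [ 0.5584493   0.7069022  -0.33667511 -0.27399547]
pot [(0.59, [0.578, 0.2452, 0.0514]), (0.32, [0.6485, 0.4809, 0.1032])]
lid [(0.72, [0.5403, 0.2398, 0.0851])]
lid_loop [(0.75, [0.5384, 0.2431, 0.0882]), (0.65, [0.5
[... 1159 characters left out ...]
112, 0.1432]), (0.51, [0.3648, -0.1765, 0.1281])]
lifter_handle [(0.81, [0.5195, 0.0124, 0.1355]), (0.59, [0.3626, -0.176, 0.1304])]
lifter_rest [(0.67, [0.5066, 0.01, 0.0052])]
stand [(0.73, [0.5079, 0.0067, 0.004])]
bottle [(0.95, [0.6126, 0.4829, 0.1279])]
glasses_case []
parts_tray [(0.89, [0.7727, -0.0154, 0.008]), (0.29, [0.5143, 0.0116, 0.1451])]
solder_reel []
flux_jar []
screwdriver [(0.75, [0.7301, 0.2741, 0.0223])]
terminal_block [(0.79, [0.3334, 0.3193, 0.0317])]
wrist [[309.70691629   0.         319.14269411]
 [  0.         309.70691629 197.52469257]
 [  0.           0.           1.        ]] [ 0.31769486 -0.54252887  0.3843745 ] [ 0.83253354 -0.53939652 -0.06846037  0.10607766]
```

View pics/scene0.png

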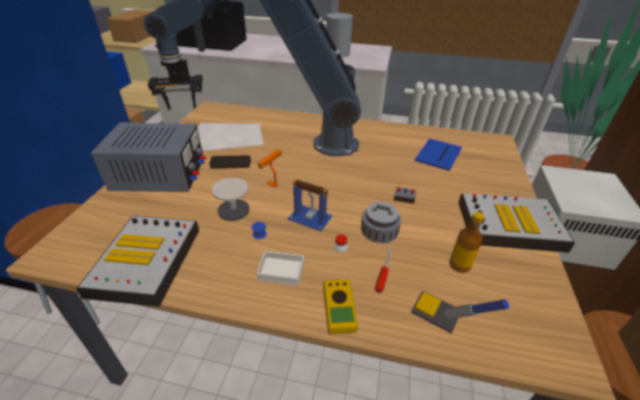

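View pics/top0.png

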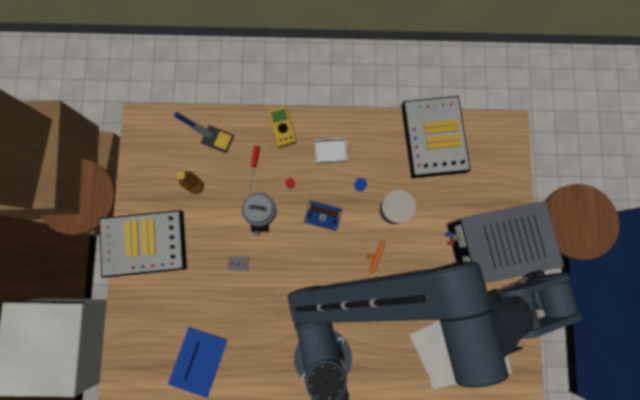

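View pics/wrist0.png

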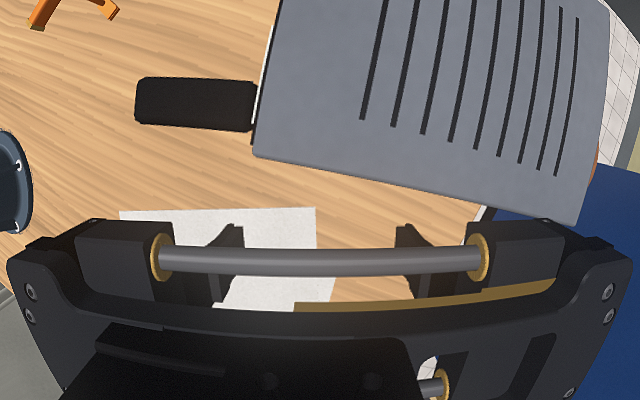

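```bash
cat >> h.py <<'E'
def go(pos,yaw=None,o=None):
    """yaw: world direction of tool x (deg), tool down"""
    o=o or robot.get_obs(); M=R.from_quat(o['tool_rot']); d=M.inv().apply(np.array(pos)-o['position'])/0.04
    print('pos',np.round(o['position'],4),'yaw',np.round(np.degrees(np.arctan2(M.as_matrix()[1,0],M.as_matrix()[0,0])),2),'shift units',np.round(d,3))
    if yaw is not None:
        y=np.radians(yaw); T=np.array([[np.cos(y),np.sin(y),0],[np.sin(y),-np.cos(y),0],[0,0,-1]])
        r=(M.inv()*R.from_matrix(T)).as_rotvec()
        print('turn units',np.round(np.degrees(r)/5,3))
def st():
    o=robot.get_obs(); m=R.from_quat(o['tool_rot']).as_matrix()
    print('t',round(o['time'],2),'p',np.round(o['position'],4),'yaw',round(np.degrees(np.arctan2(m[1,0],m[0,0])),2),'tilt',np.round(m[:2,2],4),'f',np.round(o['ft_force'],2),'m',np.round(o['moment'],2),'w',round(o['grip_width'],4),'q',np.round(o['q'],2))
E
python3 - <<'E'
from h import *
p=shot('wrist'); o=robot.get_obs(); M=R.from_quat(o['tool_rot'])
print(M.inv().apply(np.array(p['xyz'])-o['position'])); print((M.as_matrix().T@att(p)).round(3))
go([0.42,0.0,0.33],0)
E
```

```text
[ 6.83316218e-02 -3.93833619e-06 -1.61822228e-01]
[[ 0.    -0.968 -0.25 ]
 [ 1.     0.     0.001]
 [-0.    -0.25   0.968]]
pos [ 0.2553 -0.5704  0.2226] yaw 24.11 shift units [  9.583 -11.335  -2.686]
turn units [-0.     0.     4.822]
```

```bash
python3 -m crank '0 0 0 0 0 -1 -1;0 0 0 0 -0.3 -1 -1;0 0 0 0.8 -1 -0.7 -1;0 0 0 0.8 -1 0 -1;0 0 0 0.8 -1 0 -1'; python3 -m crank '0 0 0 0.8 -1 0 -1;0 0 0 0.8 -1 0 -1;0 0 0 0.8 -1 0 -1;0 0 0 0.8 -1 0 -1;0 0 0 0.8 -1 0 -1'; python3 - <<'E'
from h import *
st(); go([0.42,0.0,0.33],0)
E
```

```text
time: 2.22
position: [0.2891, -0.411, 0.3334]
tool_rot: [0.978, 0.206, 0.001, 0.001]
ft_force: [0.4, -0.6, -0.7]
grip_width: 0.0871
time: 2.85
position: [0.3562, -0.1556, 0.3344]
tool_rot: [0.979, 0.205, 0.002, 0.003]
ft_force: [1.5, 1.2, -0.7]
grip_width: 0.0873
t 2.85 p [ 0.3562 -0.1556  0.3344] yaw 23.63 tilt [ 0.006  -0.0047] f [ 1.48  1.15 -0.71] m [ 0.01 -0.03 -0.05] w 0.0873 q [-0.7   0.05  1.81  0.    1.27  0.46]
pos [ 0.3562 -0.1556  0.3344] yaw 23.63 shift units [ 3.021 -2.926  0.1  ]
turn units [ 0.068 -0.056  4.726]
```

```bash
python3 -m crank '0 0 0 0 -0.9 0 -1;0 0 0 0 -0.9 0 -1;0 0 0 0 0 0 -1'; python3 - <<'E'
from h import *
p=shot('wrist','w1.png'); st()
for n in "lifter lifter_handle lifter_rest lid lid_loop pot stand".split(): print(n,find(n,p))
E
```

```text
time: 3.22
position: [0.3261, -0.0843, 0.3342]
tool_rot: [0.978, 0.208, 0.003, 0.003]
ft_force: [0.6, 0.6, 0.4]
grip_width: 0.0869
t 3.27 p [ 0.3272 -0.0857  0.3345] yaw 23.94 tilt [ 0.0088 -0.0059] f [-0.48 -0.27  0.22] m [-0.04 -0.02 -0.03] w 0.0869 q [-0.59 -0.04  1.91  0.    1.27  0.56]
lifter [(0.92, [0.3673, -0.1818, 0.1311]), (0.65, [0.5108, -0.0053, 0.1379])]
lifter_handle [(0.88, [0.5143, -0.0042, 0.1383]), (0.82, [0.3669, -0.176, 0.1251])]
lifter_rest [(0.57, [0.5049, -0.0071, 0.0049])]
lid [(0.56, [0.5225, -0.2323, 0.0091])]
lid_loop [(0.28, [0.5036, -0.0009, 0.0048])]
pot [(0.88, [0.4669, 0.2179, 0.0509])]
stand [(0.73, [0.5242, -0.2318, 0.015])]
```

View pics/w1.png

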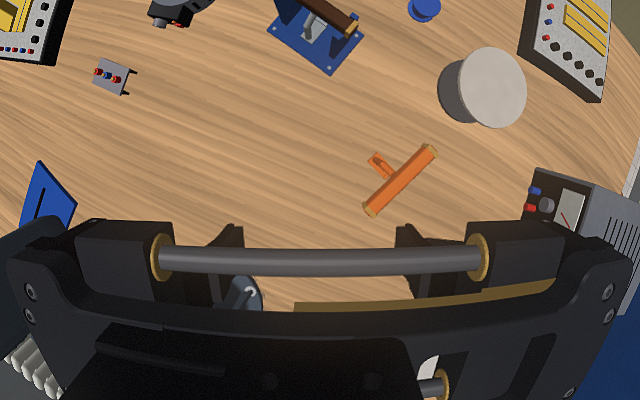

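```bash
python3 -m crank '0 0 -1 1 0.2 -0.2 -1;0 0 -1 1 0.4 -0.2 -1;0 0 -1 0.9 0.5 -0.2 -1;0 0 -1 0.4 0.9 0 -1;0 0 -1 0 0.9 0 -1';python3 -m crank '0 0 -1 0 0.5 0 -1;0 0 -1 0 0 0 -1;0 0 -1 0 0 0 -1;0 0 -1 0 0 0 -1;0 0 0 0 0 0 -1'; python3 - <<'E'
from h import *
p=shot('wrist','w2.png'); st()
for n in "lifter lifter_handle lifter_rest lid lid_loop pot stand".split(): print(n,find(n,p))
E
```

```text
time: 4.25
position: [0.5164, -0.1148, 0.3589]
tool_rot: [0.909, 0.418, 0.002, 0.003]
ft_force: [-0.8, -0.7, 1.0]
grip_width: 0.0872
time: 4.88
position: [0.5354, -0.1337, 0.3553]
tool_rot: [0.821, 0.571, -0.0, 0.002]
ft_force: [0.3, -0.2, 0.4]
grip_width: 0.0872
t 4.92 p [ 0.5353 -0.1337  0.3553] yaw 69.67 tilt [ 0.0016 -0.0033] f [0.7  0.92 0.29] m [-0.08 -0.05  0.06] w 0.087 q [-0.45  0.3   1.44 -0.    1.41 -0.09]
lifter [(0.95, [0.5212, 0.0059, 0.1407]), (0.57, [0.3626, -0.1724, 0.1143])]
lifter_handle [(0.85, [0.5255, 0.0076, 0.1422]), (0.65, [0.3677, -0.1696, 0.1134])]
lifter_rest [(0.94, [0.5372, 0.0053, 0.0041])]
lid []
lid_loop []
pot []
stand [(0.63, [0.5531, -0.2203, 0.0114]), (0.45, [0.5201, 0.0051, 0.1424])]
```

View pics/w2.png

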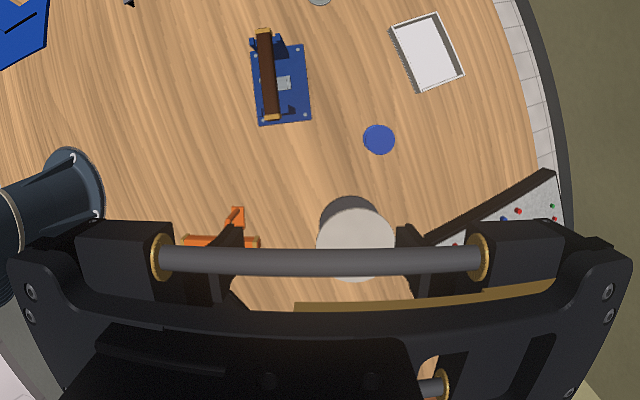

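```bash
cat >> h.py <<'E'
def px(p,u,v,z):
    K=p['camera_matrix']; x=(u-K[0][2])/K[0][0]; y=(v-K[1][2])/K[1][1]
    if p.get('fish',True):
        r=np.hypot(x,y); d=np.array([np.sin(r)*x/r,np.sin(r)*y/r,np.cos(r)])
    else: d=np.array([x,y,1.])
    d=att(p)@d; c=np.array(p['xyz']); return c+d*(z-c[2])/d[2]
def proj(p,P,fish=True):
    K=p['camera_matrix']; c=att(p).T@(np.array(P)-np.array(p['xyz']))
    if fish:
        t=np.arctan2(np.hypot(c[0],c[1]),c[2]); n=np.hypot(c[0],c[1]); x,y=t*c[0]/n,t*c[1]/n
    else: x,y=c[0]/c[2],c[1]/c[2]
    return K[0][0]*x+K[0][2],K[1][1]*y+K[1][2]
def crop(img,u0,v0,u1,v1,s,fn):
    im=cv2.resize(cv2.cvtColor(img[v0:v1,u0:u1],cv2.COLOR_RGB2BGR),None,fx=s,fy=s,interpolation=cv2.INTER_CUBIC); cv2.imwrite('pics/'+fn,im)
E
python3 - <<'E'
from h import *
p=shot('wrist')
for u,v in [(264,30),(271,118)]: print(px(p,u,v,0.141))
crop(p['img'],230,10,330,140,5,'c2.png')
E
```

```text
[0.53573558 0.05971065 0.141     ]
[ 0.50557351 -0.04786304  0.141     ]
```

View pics/c2.png

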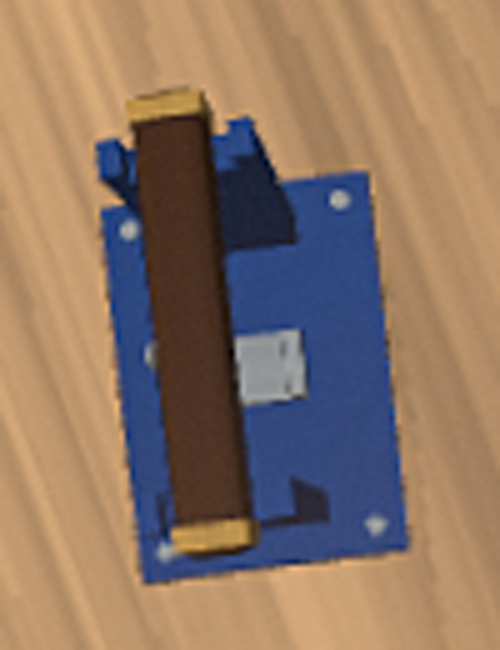

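```bash
python3 - <<'E'
from h import *
p=shot('wrist')
c=[(103,210),(368,172),(408,548),(145,583)]
w=np.array([px(p,230+a/5,10+b/5,0.006) for a,b in c]); print(w.round(4)); print('centre',w.mean(0))
d1=w[0]-w[3]+w[1]-w[2]; d2=w[1]-w[0]+w[2]-w[3]
print('y ang',np.degrees(np.arctan2(d1[1],d1[0])),np.linalg.norm(d1)/2,'x ang',np.degrees(np.arctan2(d2[1],d2[0])),np.linalg.norm(d2)/2)
l=[(128,102),(205,92),(252,525),(172,530)]
h=np.array([px(p,230+a/5,10+b/5,0.141) for a,b in l]); print(h.round(4),h.mean(0))
d=h[0]+h[1]-h[2]-h[3]; print(np.degrees(np.arctan2(d[1],d[0])),np.linalg.norm(d)/2)
e=(h[0]-h[3],h[1]-h[2]); print([np.degrees(np.arctan2(a[1],a[0])) for a in e])
E
```

```text
[[ 0.4938  0.0779  0.006 ]
 [ 0.5796  0.0564  0.006 ]
 [ 0.5481 -0.067   0.006 ]
 [ 0.4626 -0.0463  0.006 ]]
centre [0.52102267 0.00524784 0.006     ]
y ang 75.80955063707655 0.1277446330262288 x ang -13.823331928565757 0.08820409419693717
[[ 0.5259  0.0635  0.141 ]
 [ 0.5444  0.0583  0.141 ]
 [ 0.5176 -0.0487  0.141 ]
 [ 0.4989 -0.0425  0.141 ]] [0.52169571 0.00764792 0.141     ]
75.80675054504405 0.10984175222362247
[np.float64(75.6876731123843), np.float64(75.92500759690238)]
```

```bash
python3 -m crank '0 0 -0.6 1 0 0 -1;0 0 -0.6 1 0 0 -1;0 0 0 1 0.3 0 -1;0 0 0 1 0.3 0 -1;0 0 0 1 0.3 0 -1';python3 -m crank '0 0 0 0.8 0.2 0 -1;0 0 0 0 0 0 -1'; python3 - <<'E'
from h import *
p=shot('wrist','w3.png'); st()
for n in "lid lid_loop pot stand".split(): print(n,find(n,p))
E
```

```text
time: 6.0
position: [0.6272, 0.0523, 0.3561]
tool_rot: [0.79, 0.613, -0.0, 0.003]
ft_force: [-0.4, -0.2, 0.1]
grip_width: 0.0868
time: 6.25
position: [0.6443, 0.0851, 0.3555]
tool_rot: [0.789, 0.614, 0.0, 0.003]
ft_force: [-0.4, 0.3, -0.3]
grip_width: 0.0867
t 6.3 p [0.6437 0.0839 0.3555] yaw 75.74 tilt [ 0.0037 -0.0056] f [-0.59 -0.27 -0.62] m [ 0.02 -0.09  0.03] w 0.0872 q [-0.04  0.45  1.19 -0.01  1.49  0.21]
lid [(0.59, [0.5328, 0.2432, 0.0877])]
lid_loop [(0.97, [0.5348, 0.244, 0.087])]
pot [(0.92, [0.5532, 0.2221, 0.0626])]
stand []
```

View pics/w3.png

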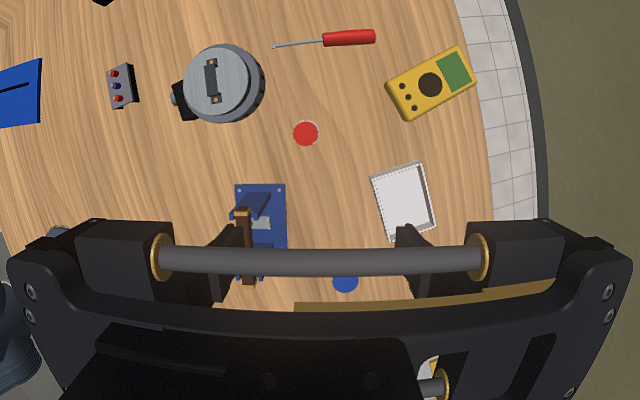

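```bash
python3 - <<'E'
from h import *
p=shot('wrist')
crop(p['img'],165,35,275,130,6,'c3.png')
E
```

```text
(no output)
```

View pics/c3.png

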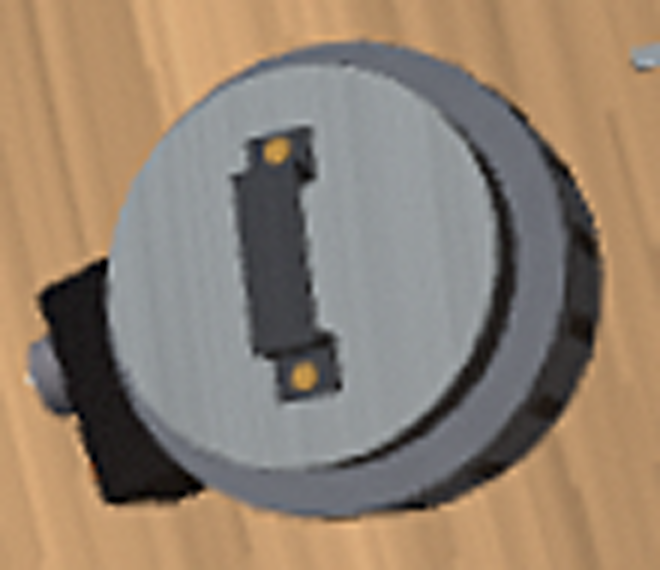

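```bash
python3 - <<'E'
from h import *
p=shot('wrist')
f=lambda a,b,z: px(p,165+a/6,35+b/6,z)
r=np.array([f(278,150,.0915),f(304,376,.0915)]);print(r.round(4),r.mean(0).round(4)); d=r[0]-r[1];print(np.degrees(np.arctan2(d[1],d[0])),np.linalg.norm(d))
s=np.array([f(*q,.103) for q in [(234,176),(297,172),(319,342),(254,355)]]);print(s.round(4),s.mean(0))
d=s[0]+s[1]-s[2]-s[3];print(np.degrees(np.arctan2(d[1],d[0])),np.linalg.norm(d)/2)
# flange ring
e=np.array([f(*q,.087) for q in [(107,288),(170,130),(320,63),(440,120),(497,250),(400,430),(270,467),(150,400)]])
A=np.c_[2*e[:,:2],np.ones(len(e))];x=np.linalg.lstsq(A,(e[:,:2]**2).sum(1),rcond=None)[0];print('circle',x[:2],np.sqrt(x[2]+x[0]**2+x[1]**2))
go([0.5213,0.006,0.20],75.9)
E
```

```text
[[0.5372 0.2713 0.0915]
 [0.5297 0.2161 0.0915]] [0.5335 0.2437 0.0915]
82.34030168579368 0.05573615546778433
[[0.5287 0.2657 0.103 ]
 [0.5436 0.2613 0.103 ]
 [0.5388 0.2207 0.103 ]
 [0.5228 0.2229 0.103 ]] [0.53347479 0.24266998 0.103     ]
82.67837402579522 0.04201269288217266
circle [0.53309563 0.24391892] 0.04923417010189879
pos [0.6434 0.0818 0.3562] yaw 75.54 shift units [-2.581 -2.503  3.903]
turn units [ 0.064  0.049 -0.072]
```

```bash
python3 -m crank '0 0 0 -0.65 -0.6 0.6 -1;0 0 0 -0.65 -0.6 0.6 -1;0 0 0 -0.65 -0.6 0.6 -1;0 0 0 -0.6 -0.6 0.6 -1;0 0 0 0 0 0 -1'; python3 - <<'E'
from h import *
st();go([0.5213,0.006,0.20],75.9)
E
```

```text
time: 7.22
position: [0.5216, 0.0015, 0.2587]
tool_rot: [0.792, 0.611, 0.002, 0.005]
ft_force: [0.9, 0.8, 0.1]
grip_width: 0.0873
t 7.22 p [0.5216 0.0015 0.2587] yaw 75.26 tilt [ 0.0087 -0.0062] f [0.87 0.79 0.05] m [ 0.06 -0.09  0.01] w 0.0873 q [-0.21  0.34  1.65 -0.    1.14  0.05]
pos [0.5216 0.0015 0.2587] yaw 75.26 shift units [ 0.113 -0.051  1.467]
turn units [ 0.114  0.044 -0.128]
```

```bash
python3 -m crank '0.11 0.04 -0.13 0.11 -0.05 0.8 -1;0 0 0 0 0 0.6 -1;0 0 0 0 0 0 -1'; python3 - <<'E'
from h import *
p=shot('wrist','w4.png')
st();go([0.5213,0.006,0.110],75.9)
E
```

```text
time: 7.6
position: [0.5262, 0.0043, 0.2052]
tool_rot: [0.789, 0.614, 0.004, 0.004]
ft_force: [1.0, 0.2, 0.6]
grip_width: 0.0867
t 7.65 p [0.527  0.0042 0.2061] yaw 75.75 tilt [ 0.0135 -0.0023] f [ 0.69  0.51 -0.43] m [-0.03  0.    0.01] w 0.0868 q [-0.2   0.41  1.71  0.    1.01  0.04]
pos [0.527  0.0042 0.2061] yaw 75.75 shift units [ 0.006 -0.182  2.401]
turn units [ 0.156 -0.012 -0.03 ]
```

View pics/w4.png

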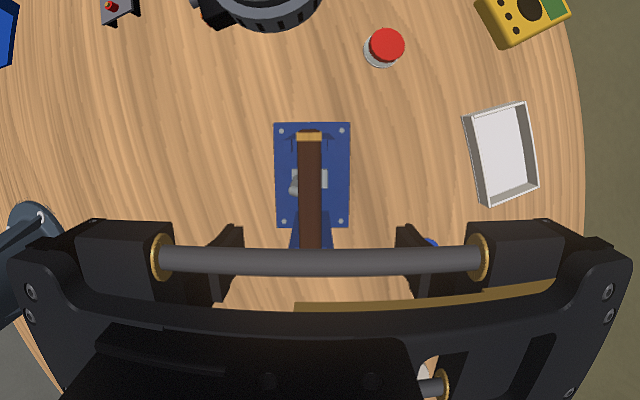

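```bash
python3 -m crank '0.16 -0.01 -0.03 0 -0.18 0.3 -1;0.05 0 0 0 0 0.6 -1;0.05 0 0 0 0 0.5 -1;0.05 0 0 0 0 0.3 -1;0 0 0 0 0 0 -1'; python3 - <<'E'
from h import *
st();go([0.5213,0.006,0.110],75.9)
E
```

```text
time: 8.28
position: [0.5238, 0.0058, 0.1399]
tool_rot: [0.788, 0.615, -0.001, -0.002]
ft_force: [0.6, -0.1, 0.8]
grip_width: 0.087
t 8.28 p [0.5238 0.0058 0.1399] yaw 75.94 tilt [-0.0046  0.002 ] f [ 0.6  -0.14  0.83] m [-0.02 -0.06  0.03] w 0.087 q [-0.2   0.51  1.76  0.    0.87  0.04]
pos [0.5238 0.0058 0.1399] yaw 75.94 shift units [-0.011 -0.057  0.747]
turn units [-0.057 -0.009  0.008]
```

```bash
python3 -m crank '-0.04 0 0 0 -0.05 0.4 -1;0 0 0 0 0 0.3 -1;0 0 0 0 0 0 -1'; python3 - <<'E'
from h import *
st();go([0.5213,0.006,0.110],75.9)
E
```

```text
time: 8.65
position: [0.5239, 0.0061, 0.1132]
tool_rot: [0.788, 0.615, 0.002, 0.001]
ft_force: [-0.4, 0.2, 0.2]
grip_width: 0.087
t 8.65 p [0.5239 0.0061 0.1132] yaw 75.96 tilt [0.0038 0.0002] f [-0.42  0.2   0.17] m [-0.04 -0.02  0.01] w 0.087 q [-0.2   0.56  1.79  0.    0.79  0.04]
pos [0.5239 0.0061 0.1132] yaw 75.96 shift units [-0.018 -0.062  0.079]
turn units [ 0.042 -0.012  0.011]
```

```bash
python3 -m crank '0.02 0 0 0 -0.06 0.08 -1;0 0 0 0 0 0 0.3;0 0 0 0 0 0 1;0 0 0 0 0 0 1;0 0 0 0 0 0 1' 45; python3 -m crank '0 0 0 0 0 0 1;0 0 0 0 0 0 1'; python3 - <<'E'
from h import *
st();st()
p=shot('wrist','w5.png');st()
E
```

```text
time: 9.28
position: [0.5228, 0.0065, 0.1114]
tool_rot: [0.788, 0.615, 0.002, 0.002]
ft_force: [0.1, -0.7, 0.2]
grip_width: 0.0549
time: 9.52
position: [0.5229, 0.0064, 0.1115]
tool_rot: [0.788, 0.615, 0.002, 0.002]
ft_force: [0.7, -0.4, 0.9]
grip_width: 0.0353
t 9.53 p [0.5229 0.0064 0.1115] yaw 75.96 tilt [ 0.0056 -0.0001] f [ 0.73 -0.37  0.87] m [-0.05 -0.04 -0.01] w 0.0353 q [-0.2   0.56  1.79  0.    0.79  0.04]
t 9.53 p [0.5229 0.0064 0.1115] yaw 75.96 tilt [ 0.0056 -0.0001] f [ 0.73 -0.37  0.87] m [-0.05 -0.04 -0.01] w 0.0353 q [-0.2   0.56  1.79  0.    0.79  0.04]
t 9.57 p [0.5229 0.0064 0.1115] yaw 75.96 tilt [ 0.0056 -0.0001] f [-0.35 -0.09 -0.25] m [ 0.   -0.07 -0.03] w 0.0311 q [-0.2   0.56  1.79  0.    0.79  0.04]
```

View pics/w5.png

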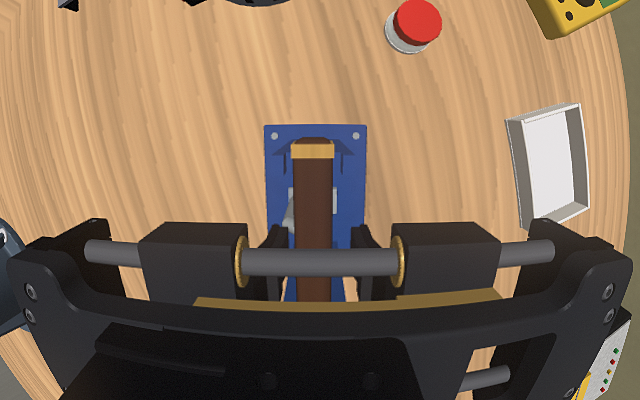

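```bash
python3 -m crank '0.06 0 0 0 -0.01 0 1;0 0 0 0 0 0 1;0 0 0 0 0 0 1;0 0 0 0 0 0 1' 50; python3 - <<'E'
from h import *
st();go([0.5213,0.006,0.110],75.9)
E
```

```text
time: 10.07
position: [0.5218, 0.0067, 0.1114]
tool_rot: [0.788, 0.615, -0.0, -0.001]
ft_force: [-0.9, 0.9, 0.1]
grip_width: 0.0179
t 10.07 p [0.5218 0.0067 0.1114] yaw 75.96 tilt [-0.0013  0.0015] f [-0.87  0.89  0.12] m [-0.04 -0.04 -0.01] w 0.0179 q [-0.2   0.56  1.79  0.    0.79  0.04]
pos [0.5218 0.0067 0.1114] yaw 75.96 shift units [-0.021 -0.007  0.035]
turn units [-0.019 -0.013  0.012]
```

```bash
python3 -m crank '0 0 0 0 0 -0.3 1;0 0 0 0 0 -0.6 1;0 0 0 0 0 -0.8 1;0 0 0 0 0 -0.8 1;0 0 0 0 0 -0.8 1'; python3 - <<'E'
from h import *
st();go([0.4838,0.2501,0.25],82.5)
E
```

```text
time: 10.7
position: [0.52, 0.0068, 0.2462]
tool_rot: [0.788, 0.615, -0.002, -0.004]
ft_force: [0.4, -0.1, -2.1]
grip_width: 0.0177
t 10.7 p [0.52   0.0068 0.2462] yaw 75.95 tilt [-0.0077  0.0029] f [ 0.39 -0.06 -2.05] m [-0.07 -0.15  0.  ] w 0.0177 q [-0.2   0.36  1.66  0.    1.13  0.04]
pos [0.52   0.0068 0.2462] yaw 75.95 shift units [ 5.68  -2.356 -0.071]
turn units [-0.093 -0.016 -1.31 ]
```

```bash
python3 -m crank '-0.09 0 -0.4 0.8 -0.35 -0.1 1;0 0 -0.5 0.9 -0.4 -0.1 1;0 0 -0.4 1 -0.5 0 1;0 0 0 1 -0.5 0 1;0 0 0 1 -0.3 0 1';python3 -m crank '0 0 0 0.6 0 0 1;0 0 0 0 0 0 1;0 0 0 0 0 0 1'; python3 - <<'E'
from h import *
p=shot('wrist','w6.png');st();go([0.4838,0.2501,0.1879],82.5)
E
```

```text
time: 11.32
position: [0.4741, 0.2082, 0.2609]
tool_rot: [0.753, 0.658, 0.005, 0.005]
ft_force: [0.3, -0.5, -1.6]
grip_width: 0.0174
time: 11.7
position: [0.4753, 0.2347, 0.2621]
tool_rot: [0.751, 0.66, 0.005, 0.005]
ft_force: [0.4, -0.7, -1.6]
grip_width: 0.0176
t 11.75 p [0.4755 0.2346 0.2621] yaw 82.53 tilt [ 0.0144 -0.0002] f [ 0.1  -0.46 -1.37] m [-0.01 -0.06 -0.03] w 0.0175 q [ 0.25  0.35  1.63 -0.    1.15  0.38]
pos [0.4755 0.2346 0.2621] yaw 82.53 shift units [0.408 0.129 1.858]
turn units [ 0.164 -0.02   0.006]
```

View pics/w6.png

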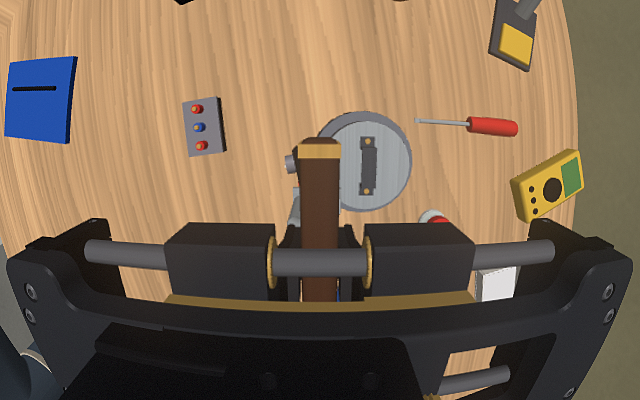

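```bash
python3 - <<'E'
from h import *
p=shot('wrist');crop(p['img'],270,100,430,220,5,'c6.png')
r=np.array([px(p,369,141,.0915),px(p,367,191.5,.0915)]);d=r[0]-r[1];print(r,r.mean(0),np.degrees(np.arctan2(d[1],d[0])),np.linalg.norm(d))
E
```

```text
[[0.53750978 0.2722288  0.0915    ]
 [0.52962234 0.21656251 0.0915    ]] [0.53356606 0.24439565 0.0915    ] 81.93536018021871 0.05622229773742586
```

View pics/c6.png

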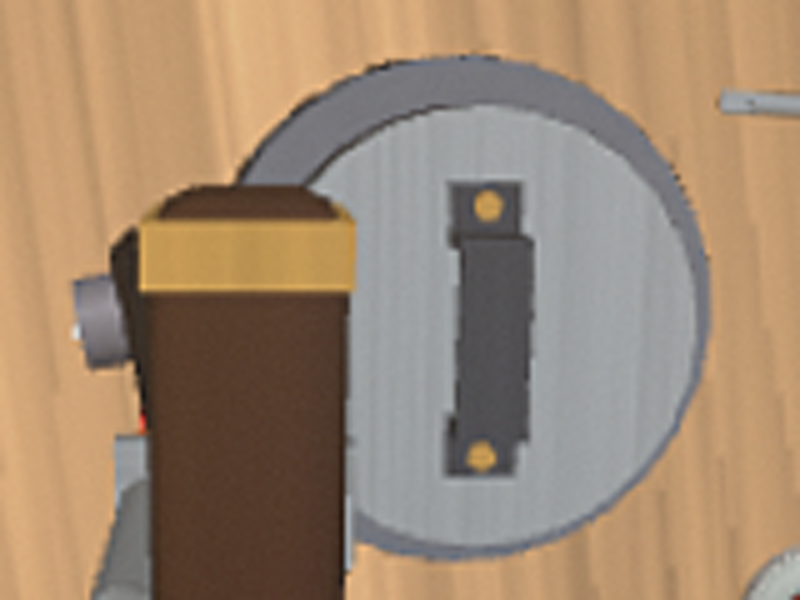

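```bash
python3 -m crank '0.16 0 0 0.42 0.1 0.2 1;0.04 0 0 0 0 0.5 1;0.04 0 0 0 0 0.5 1;0 0 0 0 0 0.3 1;0 0 0 0 0 0 1'; python3 - <<'E'
from h import *
st();go([0.484,0.2507,0.188],82.3)
E
```

```text
time: 12.42
position: [0.4854, 0.2514, 0.1992]
tool_rot: [0.754, 0.657, -0.001, -0.004]
ft_force: [0.2, -0.5, -1.4]
grip_width: 0.0175
t 12.43 p [0.4854 0.2514 0.1992] yaw 82.17 tilt [-0.0064  0.0045] f [ 0.24 -0.47 -1.35] m [-0.06 -0.13 -0.03] w 0.0175 q [0.27 0.45 1.65 0.01 1.04 0.4 ]
pos [0.4854 0.2514 0.1992] yaw 82.17 shift units [-0.022 -0.031  0.28 ]
turn units [-0.08  -0.041 -0.025]
```

```bash
python3 -m crank '-0.08 -0.04 -0.02 -0.02 -0.03 0.2 1;0 0 0 0 0 0.08 1;0 0 0 0 0 0 1'; python3 - <<'E'
from h import *
p=shot('wrist','w7.png');st();go([0.484,0.2507,0.188],82.3)
p=shot('scene');crop(p['img'],330,170,430,245,8,'s7.png')
E
```

```text
time: 12.8
position: [0.485, 0.2511, 0.1884]
tool_rot: [0.753, 0.658, 0.001, 0.001]
ft_force: [-0.9, 0.3, -1.5]
grip_width: 0.0178
t 12.85 p [0.485  0.2511 0.1885] yaw 82.26 tilt [0.0029 0.0007] f [ 0.41 -0.28 -1.94] m [-0.01 -0.04  0.06] w 0.0176 q [ 0.27  0.47  1.67 -0.    1.    0.41]
pos [0.485  0.2511 0.1885] yaw 82.26 shift units [-0.014 -0.024  0.013]
turn units [ 0.032 -0.013 -0.007]
```

View pics/w7.png

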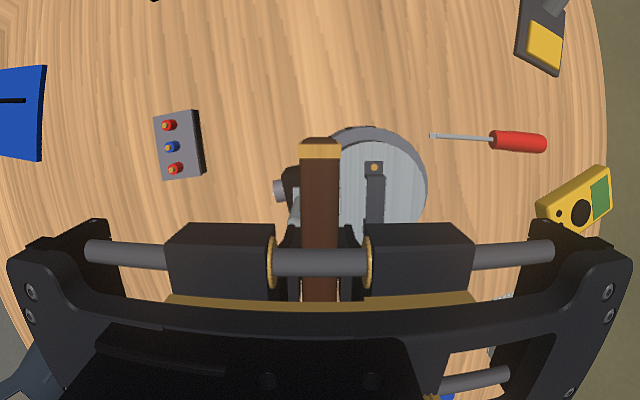

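View pics/s7.png

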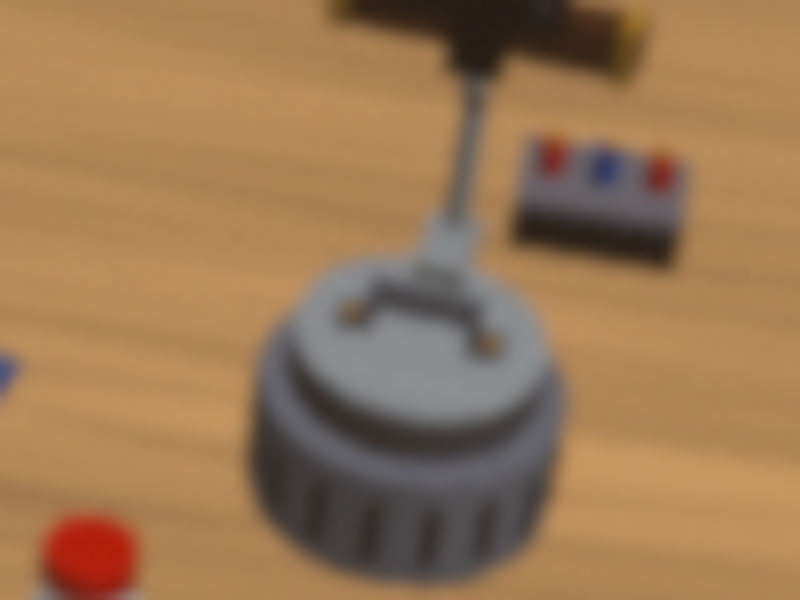

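```bash
python3 -m crank '0.02 0 0 -0.01 0.25 0 1;0 0 0 0 0.2 0 1;0 0 0 0 0 0 1'; python3 - <<'E'
from h import *
st();go([0.5335,0.244,0.188],82.3)
E
```

```text
time: 13.28
position: [0.5053, 0.2482, 0.1895]
tool_rot: [0.753, 0.658, 0.002, 0.001]
ft_force: [-0.0, -0.4, -1.5]
grip_width: 0.0173
t 13.28 p [0.5053 0.2482 0.1895] yaw 82.25 tilt [0.0039 0.0016] f [-0.02 -0.4  -1.45] m [ 0.02 -0.12 -0.02] w 0.0173 q [0.26 0.48 1.63 0.   1.03 0.39]
pos [0.5053 0.2482 0.1895] yaw 82.25 shift units [-0.009  0.712  0.041]
turn units [ 0.042 -0.024 -0.01 ]
```

```bash
python3 -m crank '0.04 -0.02 0 0 0.1 0.05 1;0 0 0 0 0.15 0.02 1;0 0 0 0 0 0 1'; python3 - <<'E'
from h import *
st();go([0.5335,0.244,0.188],82.3)
E
```

```text
time: 13.65
position: [0.5161, 0.2467, 0.1865]
tool_rot: [0.753, 0.658, 0.0, -0.0]
ft_force: [0.2, 0.0, -0.5]
grip_width: 0.0177
t 13.65 p [0.5161 0.2467 0.1865] yaw 82.24 tilt [0.0001 0.0002] f [ 0.24  0.02 -0.53] m [ 0.   -0.14  0.01] w 0.0177 q [0.25 0.5  1.61 0.   1.04 0.39]
pos [0.5161 0.2467 0.1865] yaw 82.24 shift units [-0.007  0.439 -0.038]
turn units [ 0.    -0.003 -0.012]
```

```bash
python3 -m crank '0 0 0 0 0 -0.04 1;0 0 0 0 0.12 -0.01 1;0 0 0 0 0 0 1'; python3 - <<'E'
from h import *
st();go([0.5335,0.244,0.188],82.3)
E
```

```text
time: 14.02
position: [0.5208, 0.246, 0.1886]
tool_rot: [0.753, 0.658, -0.0, -0.0]
ft_force: [-0.5, 0.1, -2.2]
grip_width: 0.0174
t 14.03 p [0.5208 0.246  0.1886] yaw 82.25 tilt [-0.0005  0.0001] f [-0.5   0.14 -2.21] m [-0.03 -0.08  0.04] w 0.0174 q [0.25 0.5  1.59 0.   1.05 0.38]
pos [0.5208 0.246  0.1886] yaw 82.25 shift units [-0.007  0.322  0.014]
turn units [-0.006 -0.001 -0.01 ]
```

```bash
python3 -m crank '0 0 0 0 0.15 0.01 1;0 0 0 0 0.15 0.01 1;0 0 0 0 0.05 0 1;0 0 0 0 0 0 1'; python3 - <<'E'
from h import *
st();go([0.5335,0.244,0.188],82.3)
p=shot('wrist','w8.png');
p=shot('scene');crop(p['img'],330,170,430,245,8,'s8.png')
E
```

```text
time: 14.52
position: [0.5357, 0.244, 0.1875]
tool_rot: [0.753, 0.658, -0.0, -0.0]
ft_force: [-0.0, -0.4, -1.9]
grip_width: 0.0174
t 14.53 p [0.5357 0.244  0.1875] yaw 82.25 tilt [-0.0007  0.0001] f [-0.05 -0.39 -1.86] m [-0.01 -0.06  0.03] w 0.0174 q [0.24 0.52 1.56 0.   1.06 0.37]
pos [0.5357 0.244  0.1875] yaw 82.25 shift units [-0.006 -0.054 -0.012]
turn units [-0.009 -0.    -0.011]
```

View pics/w8.png

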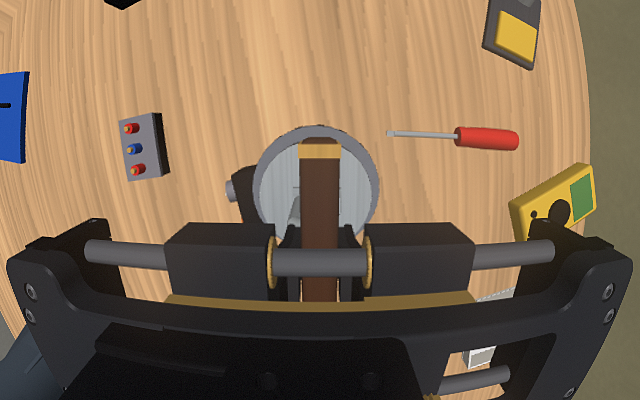

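View pics/s8.png

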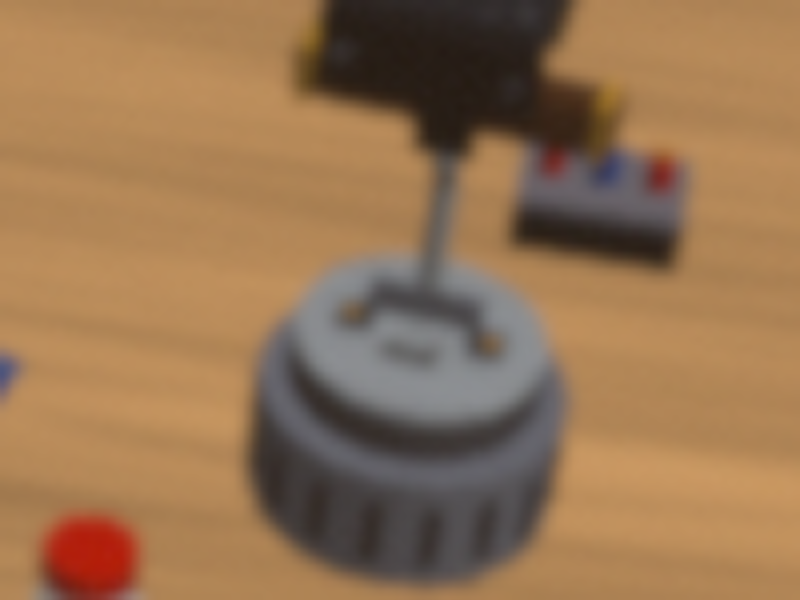

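```bash
python3 -m crank '0 0 0 0 -0.05 -0.05 1;0 0 0 0 0 -0.08 1;0 0 0 0 0 -0.08 1;0 0 0 0 0 -0.1 1;0 0 0 0 0 0 1' 58; python3 - <<'E'
from h import *
st()
E
```

```text
time: 15.25
position: [0.5316, 0.2441, 0.1997]
tool_rot: [0.753, 0.658, -0.002, -0.001]
ft_force: [0.7, 0.4, -6.1]
grip_width: 0.0173
t 15.25 p [0.5316 0.2441 0.1997] yaw 82.28 tilt [-0.0043 -0.0007] f [ 0.69  0.38 -6.12] m [-0.05 -0.1  -0.04] w 0.0173 q [0.24 0.5  1.56 0.   1.09 0.37]
```

```bash
python3 -m crank '-0.04 0 0 0 0 -0.2 1;0 0 0 0 0 -0.3 1;0 0 0 0 0 -0.4 1;0 0 0 0 0 -0.4 1;0 0 0 0 0 -0.1 1'; python3 - <<'E'
from h import *
st()
p=shot('scene');crop(p['img'],330,150,430,225,8,'s9.png');shot('wrist','w9.png')
E
```

```text
time: 15.88
position: [0.5315, 0.2442, 0.2592]
tool_rot: [0.753, 0.658, -0.001, 0.0]
ft_force: [0.2, 0.3, -5.3]
grip_width: 0.0177
t 15.88 p [0.5315 0.2442 0.2592] yaw 82.28 tilt [-0.0008 -0.0013] f [ 0.17  0.31 -5.34] m [-0.08 -0.13  0.04] w 0.0177 q [ 0.24  0.43  1.49 -0.    1.22  0.38]
```

View pics/s9.png

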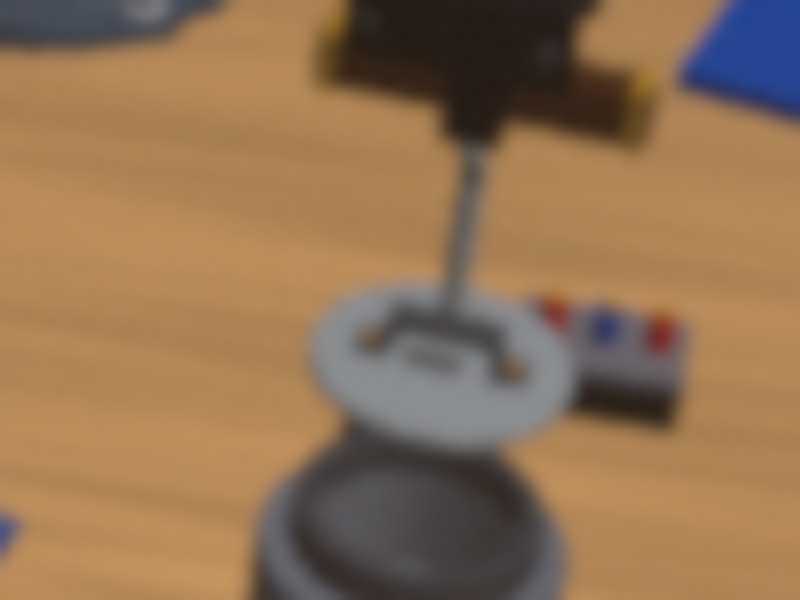

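View pics/w9.png

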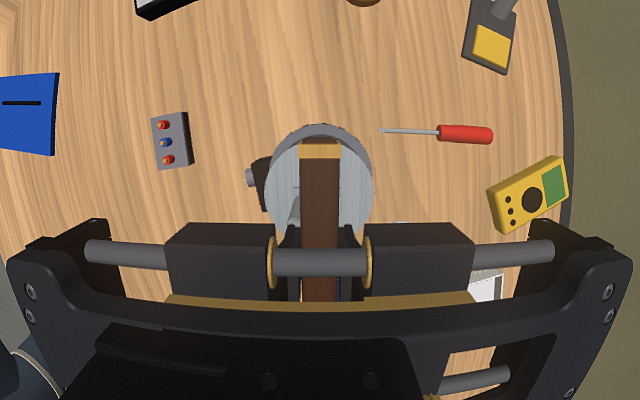

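```bash
python3 - <<'E'
from h import *
p=shot('scene');crop(p['img'],190,165,270,225,8,'s10.png');q=shot('top');crop(q['img'],360,175,440,235,8,'t10.png')
E
```

```text
(no output)
```

View pics/s10.png

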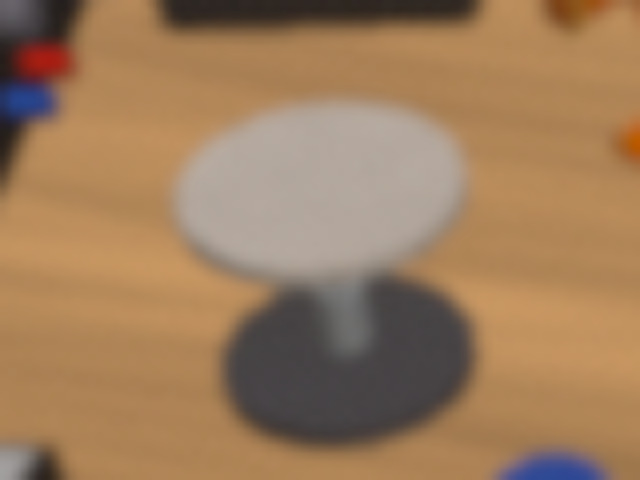

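View pics/t10.png

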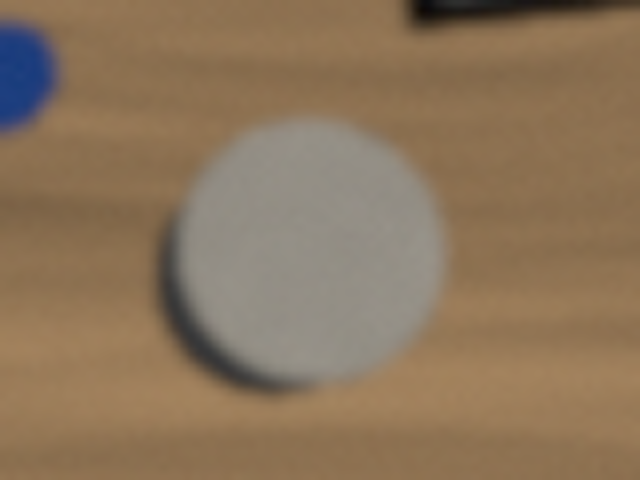

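```bash
cat > plate.py <<'E'
from h import *
from scipy.optimize import least_squares
def ell(p,b,chan):
    u0,v0,u1,v1=b; im=p['img'][v0:v1,u0:u1]; im=cv2.resize(im,None,fx=8,fy=8,interpolation=cv2.INTER_CUBIC)
    hsv=cv2.cvtColor(im,cv2.COLOR_RGB2HSV); m=((hsv[...,1]<60)&(hsv[...,2]>chan)).astype(np.uint8)
    n,l,s,c=cv2.connectedComponentsWithStats(m); k=l[(v1-v0)*4+(-60 if chan>120 else 0),(u1-u0)*4] ; m=(l==k).astype(np.uint8)
    m=cv2.morphologyEx(m,cv2.MORPH_OPEN,np.ones((61,61)))
    cs,_=cv2.findContours(m,cv2.RETR_EXTERNAL,cv2.CHAIN_APPROX_NONE); c=max(cs,key=cv2.contourArea)
    e=cv2.fitEllipse(c); pts=cv2.ellipse2Poly((0,0),(1000,1000),0,0,360,15)
    print('ellipse',e)
    th=np.radians(np.arange(0,360,10)); a,bb=e[1][0]/2,e[1][1]/2; r=np.radians(e[2])
    x=e[0][0]+a*np.cos(th)*np.cos(r)-bb*np.sin(th)*np.sin(r); y=e[0][1]+a*np.cos(th)*np.sin(r)+bb*np.sin(th)*np.cos(r)
    return np.c_[u0+(x+.5)/8-.5,v0+(y+.5)/8-.5]
S=shot('scene');T=shot('top')
es=ell(S,(190,165,270,225),135);et=ell(T,(360,175,440,235),110)
def res(v):
    out=[]
    for p,e in((S,es),(T,et)):
        d=[]
        for u,w in e:
            P=px({**p,'fish':False},u,w,v[2]); d.append(np.hypot(P[0]-v[0],P[1]-v[1])-.06)
        out+=d
    return np.array(out)*1000
r=least_squares(res,[.54,-.24,.085]);print(r.x,np.sqrt((r.fun**2).mean()))
for p,e in((S,es),(T,et)):
    for z in (.065,.085,.105):
        P=np.array([px({**p,'fish':False},u,w,z) for u,w in e]);print(z,P.mean(0)[:2],np.ptp(P[:,:2],axis=0))
E
python3 plate.py
```

```text
ellipse ((321.3792724609375, 192.85313415527344), (173.82614135742188, 280.7726135253906), 82.37628936767578)
ellipse ((310.28826904296875, 250.8380584716797), (257.4183044433594, 266.0115051269531), 118.93155670166016)
[ 0.54649929 -0.26215642  0.09609103] 1.4869403842772253
0.065 [ 0.50961706 -0.28335274] [0.1268016  0.12217096]
0.085 [ 0.53413691 -0.26979944] [0.12347382 0.11896471]
0.105 [ 0.55865676 -0.25624614] [0.12014605 0.11575846]
0.065 [ 0.5509158  -0.26805194] [0.12004487 0.12107366]
0.085 [ 0.54792235 -0.26398853] [0.11850371 0.11951929]
0.105 [ 0.54492889 -0.25992512] [0.11696256 0.11796493]
```

```bash
cat > plate2.py <<'E'
from h import *
from scipy.optimize import least_squares
def mk(pos,yaw,tilt):
    z=np.array([tilt[0],tilt[1],-1]);z/=np.linalg.norm(z);y=np.radians(yaw);x=np.array([np.cos(y),np.sin(y),0]);x-=z*(x@z);x/=np.linalg.norm(x)
    M=np.c_[x,np.cross(z,x),z]; t=np.arctan2(.25,.968);E=np.array([[0,-np.cos(t),-np.sin(t)],[1,0,0],[0,-np.sin(t),np.cos(t)]])
    return dict(camera_matrix=[[309.707,0,319.143],[0,309.707,197.525],[0,0,1]],attitude=M@E,xyz=np.array(pos)+M@[.06833,0,-.16182])
im=cv2.imread('pics/w1.png');hsv=cv2.cvtColor(im,cv2.COLOR_BGR2HSV)
m=((hsv[...,1]<45)&(hsv[...,2]>140)).astype(np.uint8);m[:,:430]=0;m[:,535:]=0;m[:40]=0;m[135:]=0
m=cv2.morphologyEx(m,cv2.MORPH_OPEN,np.ones((9,9)))
c=max(cv2.findContours(m,cv2.RETR_EXTERNAL,cv2.CHAIN_APPROX_NONE)[0],key=cv2.contourArea)[:,0,:];print(len(c),c.min(0),c.max(0))
p=mk([0.3272,-0.0857,0.3345],23.94,(.0088,-.0059))
def circ(z):
    P=np.array([px(p,u,v,z) for u,v in c.astype(float)])
    A=np.c_[2*P[:,:2],np.ones(len(P))];x=np.linalg.lstsq(A,(P[:,:2]**2).sum(1),rcond=None)[0];return x[:2],np.sqrt(x[2]+x[0]**2+x[1]**2)
for z in (.07,.08,.09,.095,.1,.105): print(z,circ(z))
crop(cv2.cvtColor(cv2.merge([im[...,0],im[...,1],np.where(m>0,255,im[...,2]).astype(np.uint8)]),cv2.COLOR_BGR2RGB),425,35,545,140,5,'m1.png')
E
python3 plate2.py
```

```text
212 [460  47] [526 127]
0.07 (array([ 0.55969592, -0.27909795]), np.float64(0.06315455357992225))
0.08 (array([ 0.55567737, -0.27389327]), np.float64(0.0616744734931614))
0.09 (array([ 0.55165881, -0.26868858]), np.float64(0.06019439340640507))
0.095 (array([ 0.54964953, -0.26608624]), np.float64(0.059454353363024855))
0.1 (array([ 0.54764025, -0.2634839 ]), np.float64(0.05871431331964238))
0.105 (array([ 0.54563097, -0.26088155]), np.float64(0.05797427327626366))
```

View pics/m1.png

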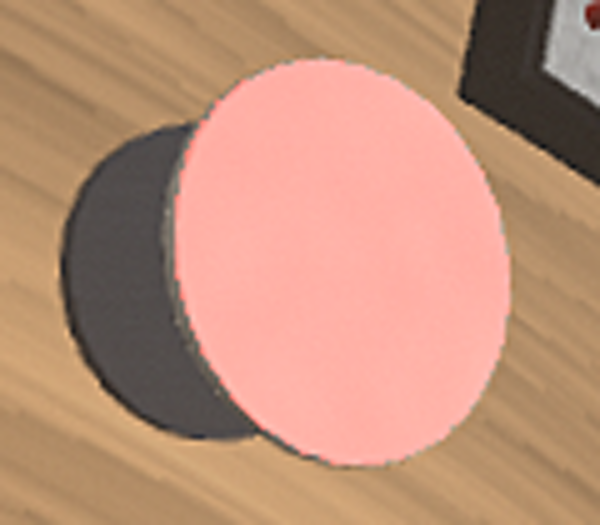

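```bash
python3 -m crank '0 0 0 -0.1 0 -0.2 1;0 0 0 -0.2 0.03 -0.3 1;0 0 0 -0.3 0.03 -0.25 1;0 0 0 -0.4 0.05 -0.1 1;0 0 0 -0.5 0.06 0 1'; python3 - <<'E'
from h import *
st();go([.546,-.263,.29],82.3)
E
```

```text
time: 16.8
position: [0.5288, 0.1799, 0.293]
tool_rot: [0.753, 0.659, -0.004, -0.0]
ft_force: [0.0, -0.1, -5.2]
grip_width: 0.0175
t 16.8 p [0.5288 0.1799 0.293 ] yaw 82.37 tilt [-0.006  -0.0043] f [ 0.02 -0.05 -5.2 ] m [-0.04 -0.12  0.03] w 0.0175 q [ 0.13  0.36  1.51 -0.    1.28  0.26]
pos [0.5288 0.1799 0.293 ] yaw 82.37 shift units [-10.917   1.897   0.12 ]
turn units [-0.061  0.058  0.015]
```

```bash
python3 -m crank '-0.03 0.03 0 -0.6 0.11 0 1;-0.03 0.03 0 -0.6 0.11 0 1;0 0.02 0 -0.6 0.11 0 1;0 0.02 0 -0.6 0.11 0 1;0 0.02 0 -0.6 0.11 0 1'; python3 -m crank '0 0.02 0 -0.6 0.1 0 1;0 0.02 0 -0.6 0.1 0 1;0 0.02 0 -0.6 0.1 0 1;0 0.02 0 -0.6 0.1 0 1;0 0.02 0 -0.6 0.1 0 1';python3 - <<'E'
from h import *
st();go([.546,-.263,.29],82.3)
E
```

```text
time: 17.42
position: [0.5333, 0.0486, 0.2952]
tool_rot: [0.753, 0.658, 0.002, -0.0]
ft_force: [0.2, 0.6, -4.7]
grip_width: 0.0176
time: 18.05
position: [0.5339, -0.0828, 0.2965]
tool_rot: [0.755, 0.656, 0.005, -0.002]
ft_force: [0.9, 0.6, -5.6]
grip_width: 0.0174
t 18.05 p [ 0.5339 -0.0828  0.2965] yaw 81.98 tilt [0.0046 0.0095] f [ 0.89  0.61 -5.62] m [-0.04 -0.08  0.04] w 0.0174 q [-0.37  0.33  1.55  0.01  1.26 -0.23]
pos [ 0.5339 -0.0828  0.2965] yaw 81.98 shift units [-4.421  0.927  0.12 ]
turn units [ 0.037 -0.115 -0.064]
```

```bash
python3 -m crank '0.03 -0.08 -0.04 -0.6 0.13 0 1;0 0 0 -0.6 0.13 0 1;0 0 0 -0.6 0.14 0 1;0 0 0 -0.6 0.14 0 1;0 0 0 -0.6 0.14 0 1'; python3 -m crank '0 0 0 -0.5 0.12 0.05 1;0 0 0 -0.4 0.1 0.05 1;0 0 0 -0.2 0.05 0 1;0 0 0 0 0 0 1';python3 - <<'E'
from h import *
st();go([.546,-.263,.25],82.3)
p=shot('wrist','w11.png')
S=shot('scene');crop(S['img'],180,150,280,225,8,'s11.png')
E
```

```text
time: 18.68
position: [0.5401, -0.2146, 0.2977]
tool_rot: [0.755, 0.656, 0.0, -0.0]
ft_force: [-0.4, 0.5, -5.7]
grip_width: 0.0176
time: 19.18
position: [0.5431, -0.2645, 0.2934]
tool_rot: [0.756, 0.654, 0.0, -0.001]
ft_force: [0.3, -0.1, -5.0]
grip_width: 0.0176
t 19.18 p [ 0.5431 -0.2645  0.2934] yaw 81.69 tilt [-0.0004  0.0016] f [ 0.29 -0.1  -5.05] m [-0.   -0.07 -0.  ] w 0.0176 q [-0.64  0.43  1.4   0.    1.31 -0.49]
pos [ 0.5431 -0.2645  0.2934] yaw 81.69 shift units [0.046 0.066 1.085]
turn units [-0.007 -0.018 -0.121]
```

View pics/w11.png

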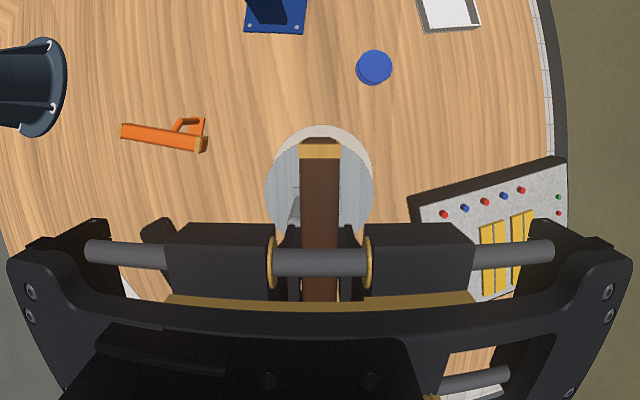

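View pics/s11.png

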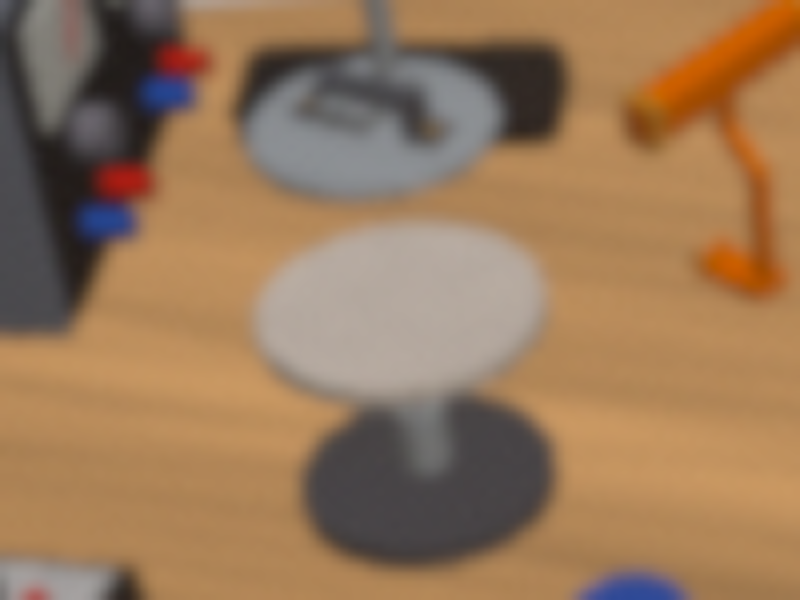

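```bash
python3 -m crank '0 0 -0.06 0.04 0.06 0.2 1;0 0 -0.06 0 0 0.4 1;0 0 0 0 0 0.4 1;0 0 0 0 0 0.3 1;0 0 0 0 0 0.1 1'; python3 - <<'E'
from h import *
st();go([.546,-.263,.222],82.3)
E
```

```text
time: 19.9
position: [0.5455, -0.2585, 0.2328]
tool_rot: [0.751, 0.66, 0.0, -0.003]
ft_force: [-1.0, 0.7, -4.0]
grip_width: 0.0177
t 19.9 p [ 0.5455 -0.2585  0.2328] yaw 82.63 tilt [-0.0028  0.0045] f [-1.02  0.67 -4.03] m [-0.09 -0.05 -0.03] w 0.0177 q [-0.63  0.49  1.47  0.    1.18 -0.5 ]
pos [ 0.5455 -0.2585  0.2328] yaw 82.63 shift units [-0.111  0.029  0.27 ]
turn units [-0.039 -0.047  0.066]
```

```bash
python3 -m crank '-0.04 -0.05 0.06 -0.11 0.03 0.1 1;0 0 0 0 0 0.12 1;0 0 0 0 0 0 1'; python3 - <<'E'
from h import *
st();go([.546,-.263,.222],82.3)
S=shot('scene');crop(S['img'],180,150,280,225,8,'s12.png');S=shot('top');crop(S['img'],360,175,440,235,8,'t12.png');shot('wrist','w12.png')
E
```

```text
time: 20.27
position: [0.5464, -0.2636, 0.2235]
tool_rot: [0.753, 0.658, -0.0, 0.001]
ft_force: [0.0, -0.0, -4.8]
grip_width: 0.0176
t 20.27 p [ 0.5464 -0.2636  0.2235] yaw 82.31 tilt [ 0.0007 -0.0011] f [ 0.03 -0.01 -4.81] m [-0.01 -0.11 -0.01] w 0.0176 q [-0.63  0.5   1.48 -0.    1.16 -0.5 ]
pos [ 0.5464 -0.2636  0.2235] yaw 82.31 shift units [ 0.013 -0.012  0.038]
turn units [0.01  0.011 0.003]
```

View pics/s12.png

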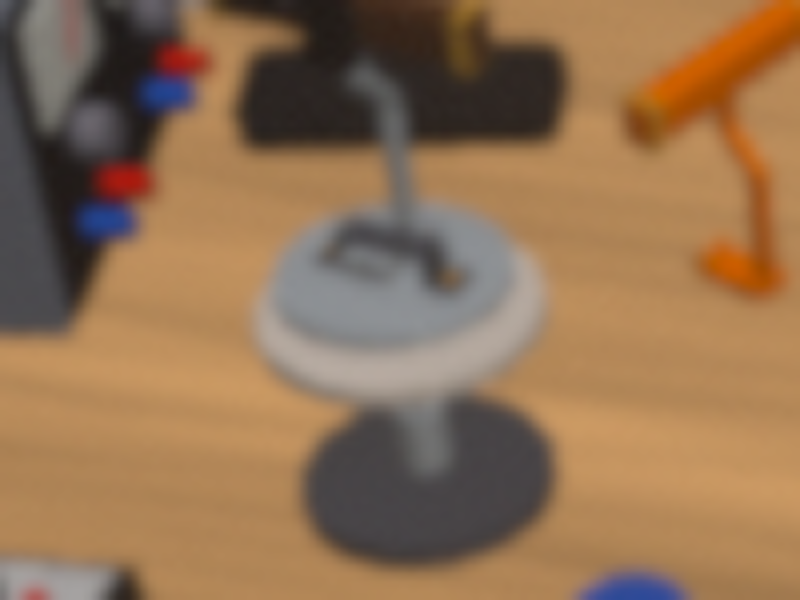

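View pics/w12.png

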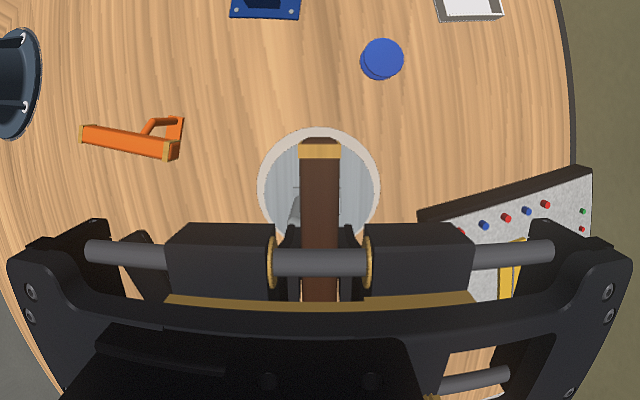

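```bash
python3 - <<'E'
from h import *
S=shot('scene');S['fish']=False
def ellfit(m,scale,u0,v0):
    c=max(cv2.findContours(m,cv2.RETR_EXTERNAL,cv2.CHAIN_APPROX_NONE)[0],key=cv2.contourArea);e=cv2.fitEllipse(cv2.convexHull(c));return e
f=lambda x,y,z:px(S,180+(x+.5)/8-.5,150+(y+.5)/8-.5,z)
for L in [(272,272),(513,265),(392,204),(392,346)]: print('lid',f(*L,.117).round(4))
for L in [(254,310),(547,290),(400,219),(400,390)]: print('plate',f(*L,.095).round(4))
W=shot('wrist');crop(W['img'],240,110,400,230,5,'c12.png')
E
```

```text
lid [ 0.561  -0.3109  0.117 ]
lid [ 0.5324 -0.2165  0.117 ]
lid [ 0.503  -0.2832  0.117 ]
lid [ 0.5961 -0.2424  0.117 ]
plate [ 0.5605 -0.3231  0.095 ]
plate [ 0.5177 -0.2098  0.095 ]
plate [ 0.4837 -0.2911  0.095 ]
plate [ 0.5964 -0.2421  0.095 ]
```

View pics/c12.png

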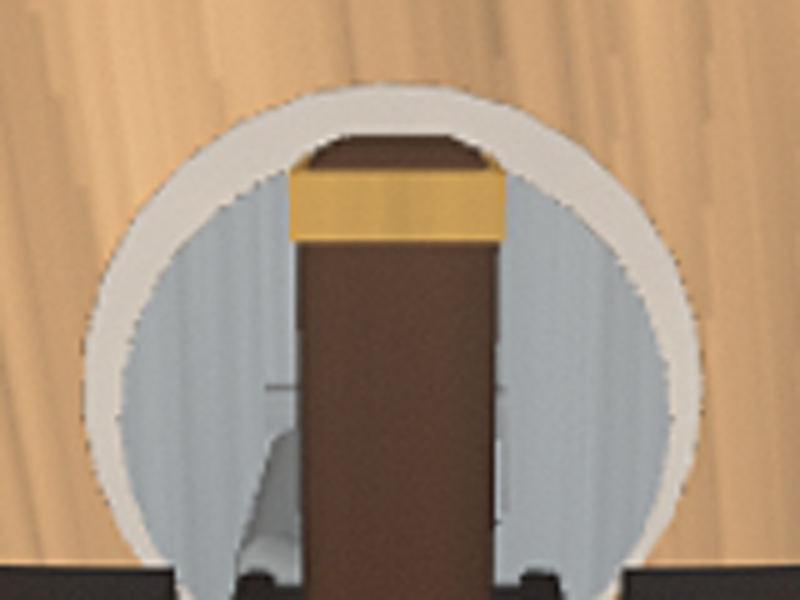

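View pics/t12.png

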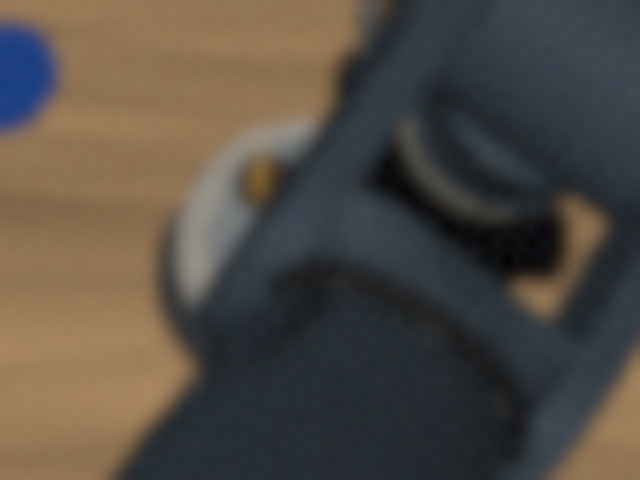

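```bash
python3 - <<'E'
from h import *
from scipy.optimize import least_squares
W=shot('wrist');im=W['img'][110:223,240:400];hsv=cv2.cvtColor(im,cv2.COLOR_RGB2HSV)
print(hsv[190-110,258-240],hsv[185-110,280-240],hsv[130-110,318-240],hsv[150-110,250-240])
sat=hsv[...,1]; h=hsv[...,0]
P=[];L=[]
for v in range(20,108,2):
    row=im[v].astype(int); rb=row[:,0]-row[:,2]   # wood large, plate small+, lid negative
    k=np.where(rb<40)[0]
    if len(k): P+= [(240+k[0]-.5,110+v),(240+k[-1]+.5,110+v)]
    k=np.where(rb<-3)[0]
    k=k[(row[k].mean(1)>120)]
    if len(k) and v>40: L+=[(240+k[0]-.5,110+v),(240+k[-1]+.5,110+v)]
def circ(pts,z,r0):
    Q=np.array([px(W,u,v,z)[:2] for u,v in pts])
    r=least_squares(lambda x:np.hypot(Q[:,0]-x[0],Q[:,1]-x[1])-r0,[.547,-.263],loss='soft_l1',f_scale=.0005)
    A=least_squares(lambda x:np.hypot(Q[:,0]-x[0],Q[:,1]-x[1])-x[2],[.547,-.263,r0],loss='soft_l1',f_scale=.0005)
    return r.x.round(4),(np.abs(r.fun)).mean().round(5),A.x.round(4)
print(len(P),len(L))
for z in(.09,.095,.1):print('plate',z,circ(P,z,.06))
for z in(.112,.117,.12):print('lid',z,circ(L,z,.05))
E
```

```text
[ 17  24 209] [100   9 167] [ 15  27 205] [ 15 107 200]
88 66
plate 0.09 (array([ 0.5465, -0.2626]), np.float64(0.00093), array([ 0.5462, -0.2641,  0.0613]))
plate 0.095 (array([ 0.5464, -0.2627]), np.float64(0.00031), array([ 0.5463, -0.263 ,  0.0603]))
plate 0.1 (array([ 0.5464, -0.2628]), np.float64(0.00058), array([ 0.5465, -0.2618,  0.0592]))
lid 0.112 (array([ 0.5465, -0.2648]), np.float64(0.0003), array([ 0.5466, -0.2646,  0.0498]))
lid 0.117 (array([ 0.5465, -0.2649]), np.float64(0.00083), array([ 0.5467, -0.2633,  0.0489]))
lid 0.12 (array([ 0.5464, -0.2651]), np.float64(0.00118), array([ 0.5468, -0.2626,  0.0483]))
```

```bash
python3 -m crank '0 0 0 0.03 0 0.04 1;0 0 0 0 0 0.04 1;0 0 0 0 0 0 1'; python3 - <<'E'
from h import *
st()
E
```

```text
time: 20.95
position: [0.547, -0.2623, 0.221]
tool_rot: [0.753, 0.658, 0.0, 0.001]
ft_force: [0.0, -0.9, -4.7]
grip_width: 0.0175
t 20.95 p [ 0.547  -0.2623  0.221 ] yaw 82.33 tilt [ 0.0021 -0.0021] f [ 0.04 -0.88 -4.71] m [ 0.01 -0.02 -0.03] w 0.0175 q [-0.63  0.5   1.48 -0.    1.15 -0.5 ]
```

```bash
python3 -m crank '0.02 0.02 0 0 0 0.05 1;0 0 0 0 0 0.05 1;0 0 0 0 0 0 1'; python3 - <<'E'
from h import *
st()
E
python3 -m crank '0 0 0 0 0 0.04 1;0 0 0 0 0 0.04 1;0 0 0 0 0 0 1'; python3 - <<'E'
from h import *
st()
E
```

```text
time: 21.32
position: [0.5477, -0.2629, 0.2176]
tool_rot: [0.753, 0.658, 0.0, 0.001]
ft_force: [0.4, 0.6, -2.5]
grip_width: 0.0177
t 21.32 p [ 0.5477 -0.2629  0.2176] yaw 82.33 tilt [ 0.0024 -0.0014] f [ 0.4   0.6  -2.52] m [ 0.02 -0.08 -0.03] w 0.0177 q [-0.63  0.51  1.49  0.    1.15 -0.5 ]
time: 21.7
position: [0.5484, -0.2635, 0.2154]
tool_rot: [0.753, 0.658, 0.001, 0.003]
ft_force: [-0.1, -0.3, -1.5]
grip_width: 0.0174
t 21.7 p [ 0.5484 -0.2635  0.2154] yaw 82.33 tilt [ 0.0045 -0.0029] f [-0.11 -0.33 -1.49] m [-0.01 -0.12 -0.03] w 0.0174 q [-0.63  0.51  1.49  0.    1.14 -0.5 ]
```

```bash
python3 -m crank '0.05 0.03 0 0 -0.03 0.05 1;0 0 0 0 0 0.03 1;0 0 0 0 0 0 1'; python3 - <<'E'
from h import *
st()
S=shot('scene');crop(S['img'],180,150,280,225,8,'s13.png');W=shot('wrist');crop(W['img'],240,110,400,230,5,'c13.png')
E
```

```text
time: 22.08
position: [0.5472, -0.2633, 0.212]
tool_rot: [0.753, 0.658, 0.0, -0.0]
ft_force: [0.5, -0.4, -1.8]
grip_width: 0.0174
t 22.07 p [ 0.5472 -0.2633  0.212 ] yaw 82.33 tilt [0.0004 0.0004] f [ 0.48 -0.35 -1.76] m [-0.03 -0.08 -0.04] w 0.0174 q [-0.63  0.52  1.49  0.    1.14 -0.5 ]
```

View pics/s13.png

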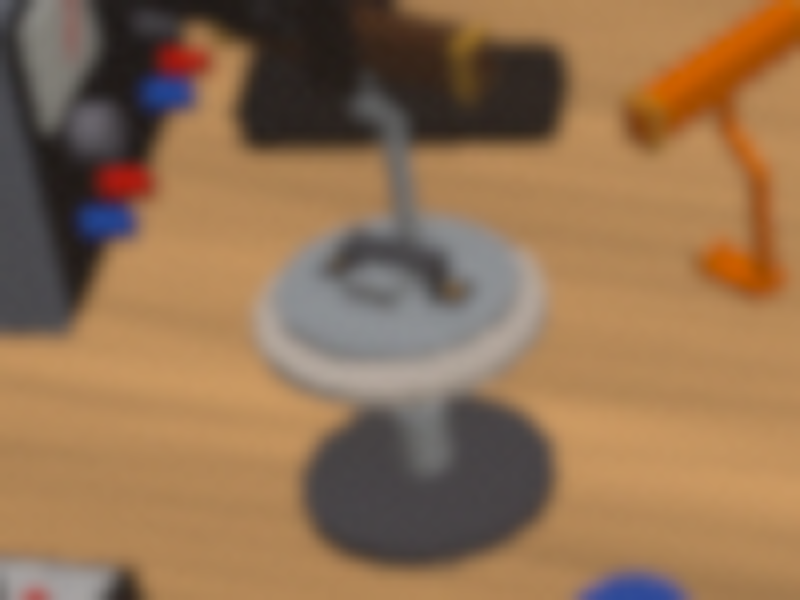

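View pics/c13.png

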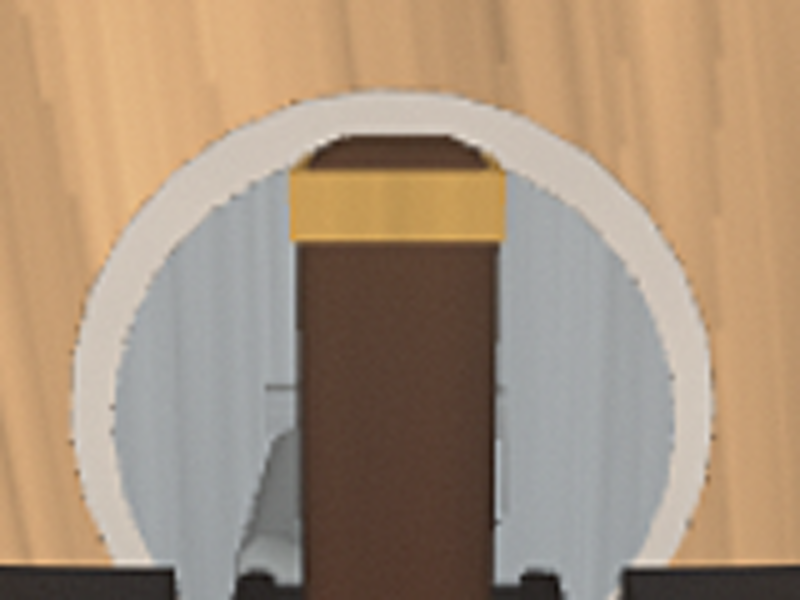

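```bash
python3 -m crank '0 0 0 0 -0.1 0.01 1;0 0 0 0 -0.1 0 1;0 0 0 0 0 0 1'; python3 - <<'E'
from h import *
st()
E
```

```text
time: 22.55
position: [0.5386, -0.2621, 0.2117]
tool_rot: [0.753, 0.658, 0.0, -0.0]
ft_force: [0.5, -0.2, -2.4]
grip_width: 0.0175
t 22.55 p [ 0.5386 -0.2621  0.2117] yaw 82.33 tilt [0.0002 0.0004] f [ 0.55 -0.22 -2.39] m [-0.   -0.12  0.03] w 0.0175 q [-0.64  0.5   1.51  0.    1.13 -0.51]
```

```bash
python3 -m crank '0 0 0 0 -0.15 0 1;0 0 0 0 -0.15 0 1;0 0 0 0 0 0 1'; python3 - <<'E'
from h import *
st()
E
python3 -m crank '0 0 0 0 -0.2 0 1;0 0 0 0 -0.3 0 1;0 0 0 0 -0.2 0 1;0 0 0 0 0 0 1'; python3 - <<'E'
from h import *
st()
S=shot('scene');crop(S['img'],180,150,280,225,8,'s14.png');shot('wrist','w14.png')
E
```

```text
time: 22.92
position: [0.5256, -0.2603, 0.2118]
tool_rot: [0.753, 0.658, 0.0, -0.0]
ft_force: [-0.2, -0.3, -2.5]
grip_width: 0.0177
t 22.93 p [ 0.5256 -0.2603  0.2118] yaw 82.33 tilt [0.0002 0.0004] f [-0.17 -0.32 -2.46] m [ 0.   -0.09 -0.02] w 0.0177 q [-0.65  0.49  1.54  0.    1.11 -0.52]
time: 23.42
position: [0.4955, -0.2562, 0.2118]
tool_rot: [0.753, 0.658, 0.0, -0.0]
ft_force: [0.0, -0.2, -2.3]
grip_width: 0.0173
t 23.43 p [ 0.4955 -0.2562  0.2118] yaw 82.32 tilt [-0.0002  0.0005] f [ 0.02 -0.23 -2.27] m [-0.01 -0.12 -0.01] w 0.0173 q [-0.68  0.45  1.61  0.    1.08 -0.54]
```

View pics/s14.png

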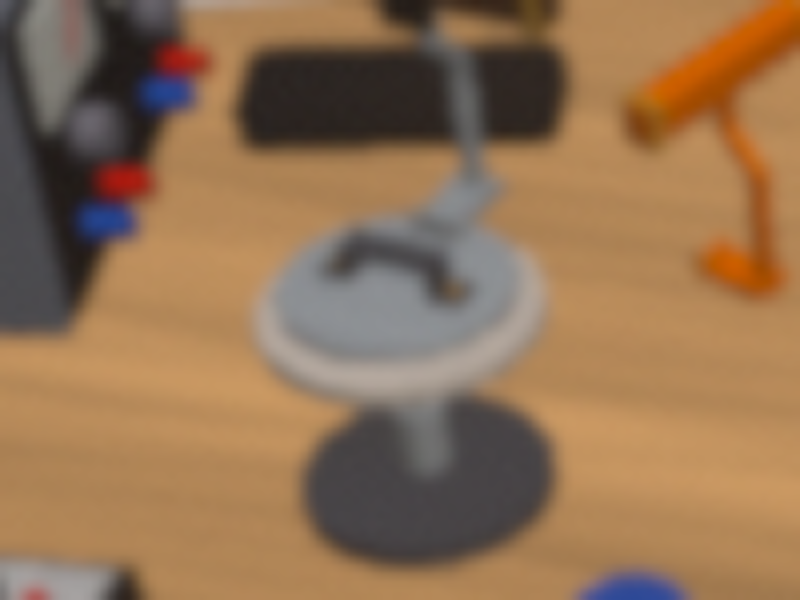

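View pics/w14.png

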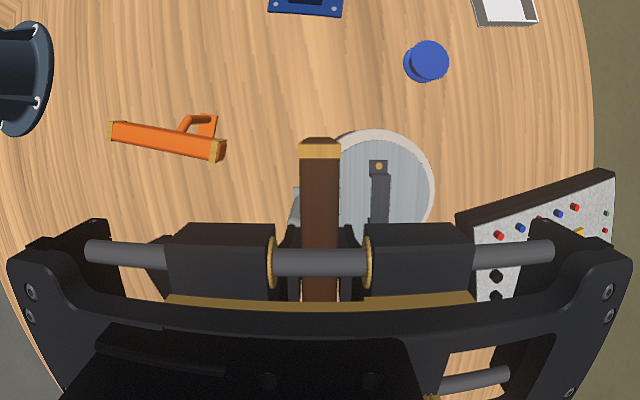

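```bash
python3 -m crank '0 0 0 0 -0.1 -0.3 1;0 0 0 0 0 -0.6 1;0 0 0 0.4 0 -0.5 1;0 0 0.3 0.8 0 -0.1 1;0 0 0.3 1 0.05 0 1'; python3 - <<'E'
from h import *
st();go([0.5218,0.0067,0.26],75.96)
E
```

```text
time: 24.15
position: [0.5088, -0.1711, 0.2775]
tool_rot: [0.772, 0.636, 0.001, 0.003]
ft_force: [0.6, -1.0, -1.6]
grip_width: 0.0176
t 24.15 p [ 0.5088 -0.1711  0.2775] yaw 78.98 tilt [ 0.0058 -0.0038] f [ 0.63 -0.96 -1.56] m [ 0.01 -0.09 -0.  ] w 0.0176 q [-0.53  0.34  1.59 -0.    1.2  -0.34]
pos [ 0.5088 -0.1711  0.2775] yaw 78.98 shift units [ 4.425 -0.534  0.423]
turn units [0.074 0.028 0.604]
```

```bash
python3 -m crank '0.04 0 0.3 1 -0.15 0.05 1;0.03 0 0.3 1 -0.15 0.05 1;0 0 0 1 -0.2 0 1;0 0 0 0.7 -0.2 0 1;0 0 0 0.3 0 0 1'; python3 -m crank '0 0 0 0 0 0 1'; python3 - <<'E'
from h import *
st();go([0.5218,0.0067,0.24],75.96)
E
```

```text
time: 24.78
position: [0.5194, -0.0028, 0.278]
tool_rot: [0.788, 0.616, 0.002, 0.004]
ft_force: [-0.7, 0.0, -1.8]
grip_width: 0.0175
time: 24.9
position: [0.52, -0.0026, 0.2785]
tool_rot: [0.787, 0.616, 0.002, 0.005]
ft_force: [-0.6, -0.7, -2.7]
grip_width: 0.0178
t 24.9 p [ 0.52   -0.0026  0.2785] yaw 76.1 tilt [ 0.0092 -0.0058] f [-0.56 -0.65 -2.69] m [-0.03 -0.14  0.04] w 0.0178 q [-0.22  0.32  1.63 -0.    1.19  0.03]
pos [ 0.52   -0.0026  0.2785] yaw 76.1 shift units [ 0.24  -0.022  0.962]
turn units [0.118 0.039 0.029]
```

```bash
python3 -m crank '0.12 0.04 0.03 0.24 -0.02 0.3 1;0 0 0 0 0 0.4 1;0 0 0 0 0 0.3 1;0 0 0 0 0 0 1'; python3 - <<'E'
from h import *
st();go([0.5218,0.0067,0.1114],75.96);shot('wrist','w15.png')
E
```

```text
time: 25.4
position: [0.5225, 0.0044, 0.2357]
tool_rot: [0.79, 0.613, -0.001, -0.0]
ft_force: [-1.1, -0.5, -2.1]
grip_width: 0.0175
t 25.4 p [0.5225 0.0044 0.2357] yaw 75.68 tilt [-0.0015  0.0001] f [-1.05 -0.52 -2.13] m [-0.01 -0.07  0.02] w 0.0175 q [-0.21  0.37  1.67 -0.    1.1   0.04]
pos [0.5225 0.0044 0.2357] yaw 75.68 shift units [ 0.052 -0.028  3.107]
turn units [-0.017  0.003 -0.057]
```

View pics/w15.png

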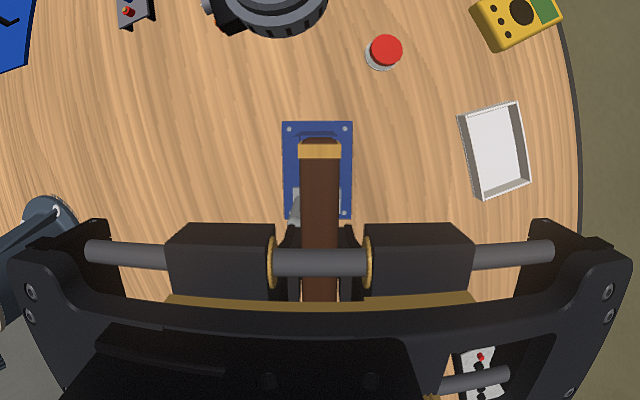

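Aligned above the rest (handle at u≈320, foot centred at u≈317). Lowering.

```bash
python3 -m crank '0 0 -0.05 0.05 -0.03 0.3 1;0 0 0 0 0 0.5 1;0 0 0 0 0 0.5 1;0 0 0 0 0 0.4 1;0 0 0 0 0 0 1'; python3 - <<'E'
from h import *
st();go([0.5218,0.0067,0.1114],75.96)
E
```

```text
time: 26.08
position: [0.5236, 0.0064, 0.1662]
tool_rot: [0.788, 0.615, 0.001, 0.001]
ft_force: [-0.3, -0.3, -1.0]
grip_width: 0.0174
t 26.07 p [0.5236 0.0064 0.1662] yaw 75.92 tilt [ 0.0034 -0.0007] f [-0.25 -0.35 -1.03] m [-0.05 -0.11  0.07] w 0.0174 q [-0.2   0.47  1.75  0.    0.92  0.04]
pos [0.5236 0.0064 0.1662] yaw 75.92 shift units [-0.003 -0.051  1.37 ]
turn units [ 0.04  -0.002 -0.009]
```

```bash
python3 -m crank '0.04 0 0 0 -0.05 0.3 1;0 0 0 0 0 0.4 1;0 0 0 0 0 0.3 1;0 0 0 0 0 0 1'; python3 - <<'E'
from h import *
st();go([0.5218,0.0067,0.1114],75.96)
E
```

```text
time: 26.58
position: [0.523, 0.0068, 0.1256]
tool_rot: [0.788, 0.615, 0.001, 0.001]
ft_force: [-0.5, 0.8, -2.4]
grip_width: 0.0173
t 26.57 p [0.523  0.0068 0.1256] yaw 75.93 tilt [ 0.0034 -0.0005] f [-0.53  0.76 -2.39] m [ 0.01 -0.08  0.03] w 0.0173 q [-0.2   0.53  1.78  0.    0.82  0.04]
pos [0.523  0.0068 0.1256] yaw 75.93 shift units [-0.009 -0.029  0.355]
turn units [ 0.04  -0.004 -0.006]
```

```bash
python3 -m crank '0.04 0 0 0 -0.03 0.15 1;0 0 0 0 0 0.12 1;0 0 0 0 0 0 1'; python3 - <<'E'
from h import *
st()
E
python3 -m crank '0 0 0 0 0 0.05 1;0 0 0 0 0 0.02 1;0 0 0 0 0 0 1'; python3 - <<'E'
from h import *
st()
E
```

```text
time: 26.95
position: [0.5226, 0.0069, 0.115]
tool_rot: [0.788, 0.615, 0.001, 0.001]
ft_force: [-0.0, -0.0, -2.6]
grip_width: 0.0176
t 26.95 p [0.5226 0.0069 0.115 ] yaw 75.93 tilt [0.002 0.   ] f [-0.03 -0.05 -2.56] m [-0.03 -0.08  0.03] w 0.0176 q [-0.2   0.55  1.79  0.    0.8   0.04]
time: 27.32
position: [0.5231, 0.0069, 0.1124]
tool_rot: [0.788, 0.615, 0.001, 0.001]
ft_force: [-0.7, -0.4, -1.7]
grip_width: 0.0175
t 27.32 p [0.5231 0.0069 0.1124] yaw 75.93 tilt [ 0.0031 -0.0002] f [-0.71 -0.36 -1.66] m [-0.02 -0.05  0.01] w 0.0175 q [-0.2   0.56  1.79  0.    0.79  0.04]
```

```bash
python3 -m crank '0 0 0 0 -0.02 0.03 1;0 0 0 0 0 0.02 1;0 0 0 0 0 0 1'; python3 - <<'E'
from h import *
st()
E
```

```text
time: 27.7
position: [0.5227, 0.007, 0.1116]
tool_rot: [0.788, 0.615, 0.002, 0.002]
ft_force: [0.4, -0.2, -2.3]
grip_width: 0.0172
t 27.7 p [0.5227 0.007  0.1116] yaw 75.93 tilt [ 0.0046 -0.0006] f [ 0.42 -0.22 -2.29] m [-0.03 -0.09  0.07] w 0.0172 q [-0.2   0.56  1.79  0.    0.79  0.04]
```

```bash
python3 -m crank '0.04 0 0 0 -0.02 0.03 1;0 0 0 0 0 0.03 1;0 0 0 0 0 0 1'; python3 - <<'E'
from h import *
st()
E
```

```text
time: 28.08
position: [0.5227, 0.007, 0.1116]
tool_rot: [0.788, 0.615, 0.001, 0.001]
ft_force: [-0.7, -0.1, -1.3]
grip_width: 0.0173
t 28.07 p [0.5227 0.007  0.1116] yaw 75.95 tilt [ 0.0035 -0.0003] f [-0.66 -0.07 -1.34] m [-0.02 -0.08 -0.03] w 0.0173 q [-0.2   0.56  1.79  0.    0.79  0.04]
```

```bash
python3 -m crank '0 0 0 0 0 0.06 1;0 0 0 0 0 0 1'; python3 - <<'E'
from h import *
st()
p=shot('wrist','w16.png')
S=shot('scene');crop(S['img'],270,165,350,225,8,'s16.png')
E
```

```text
time: 28.32
position: [0.523, 0.007, 0.1117]
tool_rot: [0.788, 0.615, 0.002, 0.002]
ft_force: [0.1, -0.7, -2.2]
grip_width: 0.0174
t 28.32 p [0.523  0.007  0.1117] yaw 75.97 tilt [ 0.0047 -0.0007] f [ 0.11 -0.68 -2.18] m [ 0.01 -0.1   0.04] w 0.0174 q [-0.2   0.56  1.79  0.    0.79  0.04]
```

View pics/s16.png

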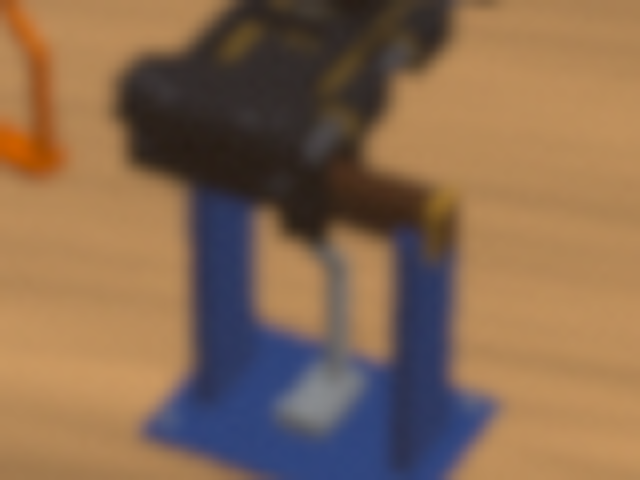

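```bash
python3 -m crank '0 0 0 0 0 0 0.7;0 0 0 0 0 0 0.4;0 0 0 0 0 0 0;0 0 0 0 0 0 0;0 0 0 0 0 0 0'; python3 - <<'E'
from h import *
st()
p=shot('wrist','w17.png')
E
```

```text
time: 29.05
position: [0.523, 0.0069, 0.1103]
tool_rot: [0.788, 0.615, 0.001, 0.001]
ft_force: [0.1, -0.8, 0.1]
grip_width: 0.0416
t 29.05 p [0.523  0.0069 0.1103] yaw 75.96 tilt [ 0.0034 -0.0004] f [ 0.07 -0.79  0.13] m [ 0.04 -0.06  0.05] w 0.0416 q [-0.2   0.56  1.79  0.    0.79  0.04]
```

View pics/w17.png

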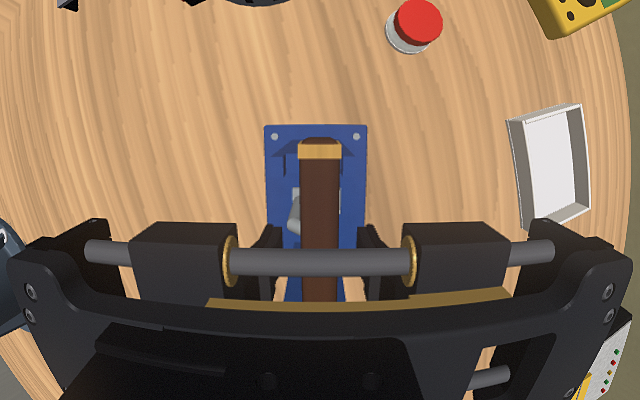

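Released cleanly. Rise and look around.

```bash
python3 -m crank '0 0 0 0 0 0 0;0 0 0 0 0 -0.3 0;0 0 0 0 0 -0.6 0;0 0 0 0 0 -0.8 0;0 0 0 0 0 -0.8 0'; python3 -m crank '0 0 0 0 0 -1 0;0 0 0 -0.3 0 -1 0;0 0 0 -1 0 -0.5 0;0 0 0 -1 0 0 0;0 0 0 -1 -0.3 0 0';  python3 -m crank '0 0 0 -1 -0.6 0 0;0 0 0 -1 -0.6 0 0;0 0 0 0 -0.6 0 0;0 0 0 0 0 0 0'; python3 - <<'E'
from h import *
st()
p=shot('wrist','w18.png')
S=shot('scene','s18.png');crop(S['img'],180,150,340,240,5,'s18c.png');T=shot('top','t18.png')
for n in ("lifter","lifter_handle","lid","lid_loop"): print(n,find(n,p),find(n,S))
E
```

```text
time: 29.72
position: [0.5211, 0.0072, 0.2128]
tool_rot: [0.788, 0.615, -0.0, -0.001]
ft_force: [-0.6, -0.1, -0.1]
grip_width: 0.0433
time: 30.35
position: [0.479, -0.1194, 0.3245]
tool_rot: [0.786, 0.618, 0.004, 0.006]
ft_force: [0.3, -0.3, 0.0]
grip_width: 0.0434
time: 30.85
position: [0.3864, -0.1843, 0.3272]
tool_rot: [0.788, 0.616, 0.004, 0.009]
ft_force: [0.4, 0.3, -0.4]
grip_width: 0.0437
t 30.85 p [ 0.3864 -0.1843  0.3272] yaw 76.07 tilt [ 0.0171 -0.009 ] f [ 0.39  0.25 -0.43] m [-0.02 -0.09 -0.02] w 0.0437 q [-0.71  0.11  1.76  0.    1.25 -0.47]
lifter [(0.69, [0.5138, -0.0074, 0.1383]), (0.59, [0.3693, -0.1813, 0.1299])] [(0.85, [0.5296, 0.0035, 0.1292]), (0.64, [0.37, -0.1831, 0.1113]), (0.61, [0.765, -0.0245, 0.0066])]
lifter_handle [(0.93, [0.3683, -0.1792, 0.1261])] [(0.75, [0.3753, -0.1787, 0.1155]), (0.63, [0.5242, 0.0069, 0.1311]), (0.63, [0.2939, -0.3866, 0.0371])]
lid [(0.72, [0.5378, -0.2539, 0.1105])] [(0.8, [0.555, -0.261, 0.1144])]
lid_loop [(0.79, [0.5474, -0.2523, 0.1097])] [(0.61, [0.5525, -0.2626, 0.1106])]
```

View pics/w18.png

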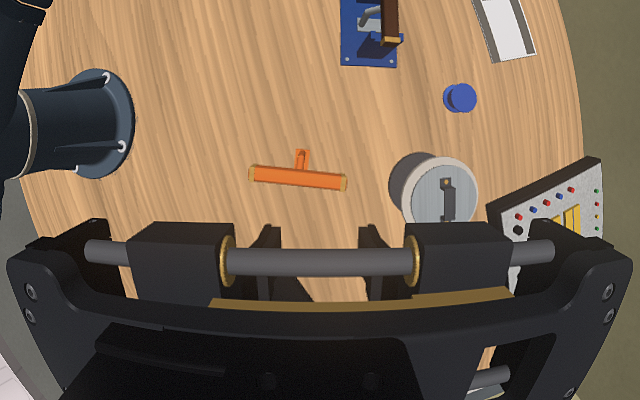

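View pics/s18c.png

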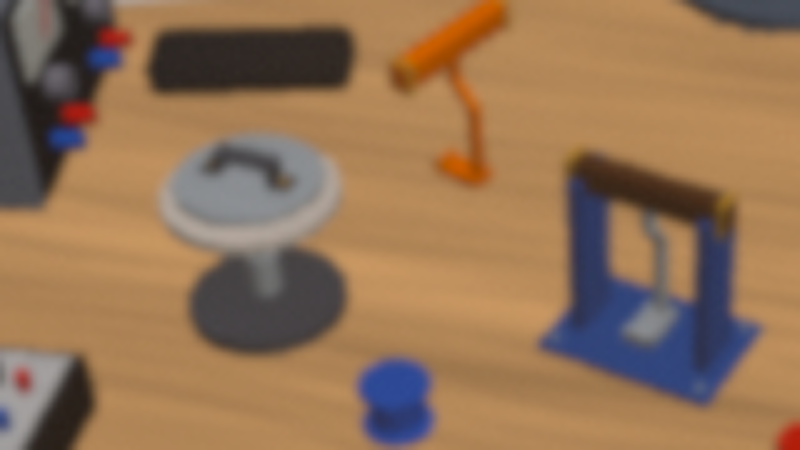

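View pics/s18.png

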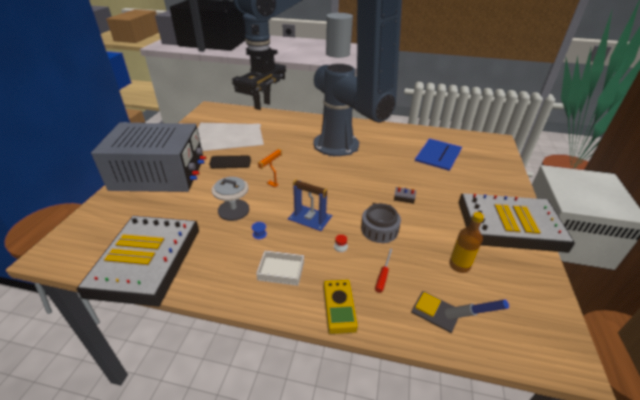

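```bash
python3 -m crank '0 0 0 0 0 0 0;0 0 0 0 0 0 0'; python3 - <<'E'
from h import *
st(); print(robot.hand_in())
E
```

```text
time: 31.65
position: [0.3882, -0.1844, 0.3263]
tool_rot: [0.787, 0.617, 0.004, 0.008]
ft_force: [-0.1, -1.0, 0.1]
grip_width: 0.0439
t 31.65 p [ 0.3882 -0.1844  0.3263] yaw 76.24 tilt [ 0.0164 -0.0084] f [-0.06 -0.97  0.06] m [-0.04 -0.04 -0.01] w 0.0439 q [-0.71  0.12  1.76  0.    1.25 -0.47]
the job is handed in; nothing more can be done
None
```

The lid is off the pot and sitting on the stand plate. The lifter is back in its rest, and I handed the job in at 31.7 s with the arm touching nothing.

- **Lid:** I took it off the pot and lowered it until the force showed contact. In the last hover check it was within about 2 mm of the plate's centre. After release the pictures show it flat and concentric, but I did not measure the centring again.
- **Lifter:** I drew the tongue out without any sideways push showing in the force readings, then lowered the lifter into the notches and released it. The pictures show it hanging straight with the handle in both notches.
- **Surroundings:** the final scene picture shows the other things, including the orange look-alike, where they were at the start. This was judged by eye.

Three checks were less clean:

- **Plate height:** by eye the plate top was about 95–96 mm above the bench. Contact came at about 100 mm on my grip offset. I went by the contact.
- **Contact on the pot:** while sliding the tongue in I brushed the lid's top with about 1 N, and raised the tongue before going on.
- **Seating in the rest:** the force reading never clearly showed the lifter's weight coming off before I opened the fingers. The height matched the original grasp to within 0.5 mm.

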